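Open the braze-ring canister and clip its lid in the keeper

ROBOT

A 6-joint arm with a two-finger parallel gripper is mounted at the origin on the work surface. World frame = base frame: x ahead of the robot, y to its left, z up, the work surface at z = 0. Lengths are in m, angles in rad, forces in N, time in s.
With the tool pointing down it reaches from about 0.3 to 0.85 m from the base axis. Payload 4.2 kg.
Tool frame: the origin (TCP) lies midway between the tips of the shut fingers; the grasp point (between the pads) lies 19 mm behind it (env.pinch_z is the distance from the TCP to the grasp point, in m); z points along the fingers, y is the direction in which the jaws open and shut (so a half turn about z gives the same grasp; the last joint's range is limited). The gripper opens to 91 mm and grips with 3 to 60 N. Pads are 32 mm wide; open, the fingers measure 118 mm over their backs; the gripper's body (76 mm by 178 mm) begins 60 mm behind the grasp point.
Start: joints at [-1.25, 0.32, 1.565, -0, 1.257, -0.02], TCP at [0.192, -0.542, 0.214] pointing down, gripper open.
Joint ranges: [-3.11, 3.11], [-0.84, 2.01], [0.21, 2.61], [-1.34, 4.49], [0.05, 2.63], [-2.56, 2.56]. Speed limits (rad/s): [2.57, 2.57, 3.14, 3.14, 3.14, 3.14].

INTERFACE

Orientations are given as a rotation vector (axis times angle).
In Python, from plant import env gives the robot as it stands. The module is installed in compiled form; this text tells all that it offers.
- The arm moves only by the tool drive_tool, never from a script. Its argument "rows" is a list that holds one entry, the list of rows, each a list of 7 numbers: the shift along the tool's x, y, z in cm, then the turn, a rotation vector about the tool's x, y, z in degrees, then the gripper command: -1 is fully open, 1 is shut, values between are in proportion. In form: [[[dx, dy, dz, wx, wy, wz, grip], ...]]. A call has 1 to 8 rows; each row is the pose to reach, as a shift and turn from the pose measured when the call began, along the tool's axes at that moment; what a row does not reach only later rows make up. A row lasts 1/10 s, in which the tool goes at most 50 mm and 8.59 degrees, less where a joint would pass 70% of its speed; a pose out of reach is approached as far as the arm can. A call with a gripper value outside its range is refused whole. The fingers move at their own pace and stop on an object; "grip_force" is the grip in N (left out, the last holds). Time passes only in rows, so rows that repeat a pose let the fingers close. It gives the time, the measured TCP pose, the force and the opening at its end, in the units of the state.
- env.sense(): the state, without advancing time (a new reading comes with each control period).
- env.snapshot(name): name is "scene" or "top" or "wrist"; returns the picture (480x640x3 uint8, blue, green, red); there is no depth.
- env.get_calibration(name): a dict with "camera_matrix" (3x3 intrinsics, pixels), "k1" (the pictures are not rectified: a ray, as slopes to the right and down, at radius r is drawn at 1 + k1 r^2 times it, then the intrinsics apply), "R" (3x3) and "t" (3): a world point X has camera coordinates R X + t. Camera axes: x right, y down, z forward; pixel columns grow to the right and rows downward; lengths in m; the calibration is good to about 2 mm. A picture is of the moment at which its call begins: read the wrist's pose just before it. get_calibration takes no time and is no camera call; for the wrist camera it gives the pose at the moment of the call.
- env.sign_off(): hands the job in, once; it reports no verdict.
Trained networks look in the newest picture that a camera, given by its name, has taken for a name from the list of things; names that differ only in an ending like _2 or _b are one class to them, and where a whole thing is asked for, a point or a joint stands for the part that bears it (a point fixed in the world has none). Each returns a list of dicts, best first, with "p" (0 to 1); they miss things now and then, are a little off and sometimes report something else, mostly with a low value. They report only what shows in the picture. A call takes as long as a camera call. They do not tell look-alikes from the thing itself.
- env.recognise(query, camera): "extent" ([left, top, right, bottom] in pixels, round what is visible of it).
- env.trace(query, camera): "region" (480x640 bool, what is visible of it) and "extent" ([left, top, right, bottom] in pixels, round what is visible of it).
The state is a dict: "time_s": time; "qpos": joint angles; "qd": joint speeds; "effort": joint torques, N m; "tool_pos": TCP position; "eef_rot": TCP orientation; "wrist_force": force on the tool from outside, world axes, zero at the start; "torque": the same for the moment, N m; "gripper_width": finger opening in m.
Only numpy, scipy, OpenCV 4.12 (cv2) and the standard library are available. Lean on these libraries where they do the work, as an engineer would, in place of code of your own. Each camera call takes 0.05 s, during which the arm holds its last target.

TASK

Open the canister: turn its bayonet lid anticlockwise until the lugs come to the slots, lift it off, and push it straight down into the lid keeper, lugs under the hooks, until both spring hooks click over it. The frame lug now standing on the keeper belongs in the parts tray, so move it there to make room. Keep clear of the frame joint on its stand and do not disturb the jar, the wire spool or the wrench.

Things in the scene. Friction and masses are not known exactly. Their poses are not given: they have to be found in the camera images.
- canister: Grey round can fixed to the bench, outer diameter 92, 94 high (mm); origin at the centre of its underside, z up. The two slots of its bayonet rim (24 wide, out to radius 43) lie at its +x and -x. The lid lies under the rim on a ledge 80 above the origin, with 3 of play up and 2.5 sideways, and comes up only when its lugs stand at the slots.
- canister_mouth (a point): Centre of the rim's top, 94 above the bench; axes as the canister's. The bright flat rim (6 thick, outer diameter 96) has a round mouth of diameter 65 besides the slots. Stops under the rim end an anticlockwise turn (seen from above) of the lid about 4 degrees past the middle of the slots.
- lid_grip (a point): Grip point of the loose lid (0.11 to 0.23 kg, turns easily): in its upright black bar handle, 38 above the lid's underside, 12 below the handle's top; z is the lid's axis. The bar, 46 long and 12 thick, lies along the lid's x over its lugs. Disc of diameter 60, 6 thick. At the start locked in the canister, its x axis 40 to 80 degrees clockwise (from above) of the canister's x.
- lid_lug (a point): Tip of one of the lid's two equal lugs, 39.5 from the lid's axis along its +x (the other lies along -x, so a half turn changes nothing), at half its height. The lugs are 14 wide and 5 thick, their undersides level with the disc's.
- keeper: Lid keeper fixed to the bench: grey plate 130 x 76 x 8, origin at the centre of its underside, z up; a round seat of diameter 52 and two upright spring hooks at its +x and -x. The lid goes on the seat with its x along the keeper's x, either way round, each lug between two small guide posts (42 high, 27 apart) and under a hook. Pushing it in takes some 8 to 18 N.
- keeper_seat (a point): Centre of the seat's top, 30 above the bench; axes as the keeper's. The hooks are 22 wide and 54 high; their ramped inner faces stand about 86 apart at the top and 73 apart at the barbs, whose flat undersides are 8 above the seat. A seated lid has 3 of play upwards.
- hook_a (a joint): Spring hook on the keeper's +x side: 0 when upright (closed), positive as it bends outward (rad; about 0.13 as the lid goes by); it springs back by itself.
- hook_b (a joint): Spring hook on the keeper's -x side, the same.
- lug_center (a point): Centre of the loose frame lug (0.12 to 0.26 kg), half-way up its dark steel sleeve, which stands upright on the keeper's seat at the start: diameter 32, 70 high, z along the sleeve. A side stub of diameter 24 leaves it towards its +x, 7 above the centre, rising slightly, and reaches 42 from the sleeve's axis.
- tray: Parts tray fixed to the bench: open aluminium tray 110 x 160 x 25 high, floor 4 above its origin (centre of the underside). Two fixed smaller lugs 45 high stand in its +y end (y above 25); the -y part is free.
- tray_free (a point): Middle of the free part of the tray floor, 25 towards -y from the tray's centre; axes as the tray's.
- frame: Bicycle-frame joint on a fixed brazing stand, to be kept clear of: base of diameter 110, origin at the centre of its underside; upright sleeve of diameter 38 up to 170; two tubes of diameter 16 reach 217 towards -x (33 either side of its x axis) at heights 120 to 155; one tube of diameter 28 reaches 204 towards +x at heights 115 to 155.
- jar: Bystander: loose white jar with a black cap, diameter 60, 70 high; origin at the centre of its underside.
- spool: Bystander: loose brass wire spool standing on its flange, diameter 50, 38 high; origin at the centre of its underside.
- wrench: Bystander: loose wrench 160 long lying flat on the bench; origin at its middle, length along x.
There are look-alikes about, which are no part of the job. What is shaped like the part that bears lid_grip but green is not meant. Of the things shaped like the part that bears lug_center, the dark steel one is meant.

How it is judged:
By the outcome, as a careful person would: the job done as asked, in the order asked, and still so for the second after the job is handed in, with the robot touching nothing.
It also fails if it takes over 72 s, if anything falls off the work surface, if the arm or the gripper's body presses on something with over 40 N, if the wrist force passes 120 N, or if a joint passes its speed limit or range.

## Working session

There is one attempt and no reset: what is moved stays moved. The work goes in short steps, Python scripts to look and compute and a tool call to move; the robot and the scene stay as the last step left them, time stands still between calls to the robot, and variables do not carry over. Pictures are saved under pics/ and viewed, and the job is handed in when it is done.

Besides the shell and the picture viewer there is one more tool, called after "Request:" as name(argument=value, ...) on one line, values as JSON. drive_tool: Moves the arm, as the interface text tells. Its arguments: {"type":"object","properties":{"rows":{"type":"array"},"grip_force":{"type":"number"}},"required":["rows"]}

```bash
mkdir -p pics; ls
python3 - <<'E'
from plant import env
import cv2, numpy as np
s=env.sense(); print({k:np.round(v,4) for k,v in s.items()}, env.pinch_z)
for n in ["scene","top","wrist"]:
    c=env.get_calibration(n); print(n,{k:np.round(v,4).tolist() for k,v in c.items()})
    cv2.imwrite(f"pics/{n}0.png",env.snapshot(n))
E
```

```text
pics
{'time_s': np.float64(0.0), 'qpos': array([-1.25  ,  0.3203,  1.5656, -0.    ,  1.2574, -0.02  ]), 'qd': array([ 0.0007, -0.0006, -0.0015,  0.0001,  0.0002,  0.0002]), 'effort': array([ 2.00000e-04, -4.12464e+01, -2.31967e+01,  7.23000e-02,
        4.56000e-02, -1.00000e-04]), 'tool_pos': array([ 0.192 , -0.5415,  0.2131]), 'eef_rot': array([-3.0944e+00, -5.3250e-01,  5.0000e-04]), 'wrist_force': array([-0.4641,  0.0096, -0.9156]), 'torque': array([0.0474, 0.0159, 0.0321]), 'gripper_width': np.float64(0.0907)} 0.0188
scene {'camera_matrix': [[521.8421, 0.0, 317.5178], [0.0, 521.8421, 241.5649], [0.0, 0.0, 1.0]], 'k1': -0.1326, 'R': [[-0.3502, 0.9365, 0.0162], [0.6212, 0.2451, -0.7443], [-0.701, -0.2506, -0.6677]], 't': [0.1913, -0.2164, 1.4735]}
top {'camera_matrix': [[620.4346, 0.0, 319.5926], [0.0, 620.4346, 245.5327], [0.0, 0.0, 1.0]], 'k1': -0.1123, 'R': [[0.0202, -0.9996, -0.0219], [-0.9937, -0.0176, -0.1108], [0.1103, 0.024, -0.9936]], 't': [-0.0015, 0.5337, 1.5238]}
wrist {'camera_matrix': [[342.7091, 0.0, 321.5358], [0.0, 342.7091, 235.6012], [0.0, 0.0, 1.0]], 'k1': -0.0123, 'R': [[0.3355, -0.942, -0.0018], [-0.9055, -0.323, 0.2752], [-0.2598, -0.0907, -0.9614]], 't': [-0.5755, -0.0324, 0.3907]}
```

View pics/scene0.png

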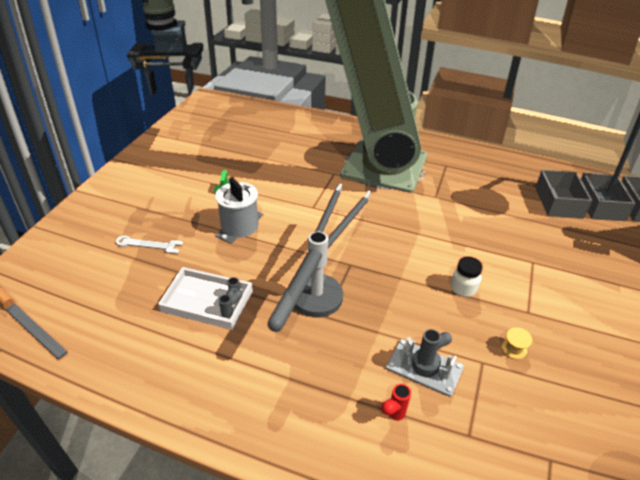

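View pics/top0.png

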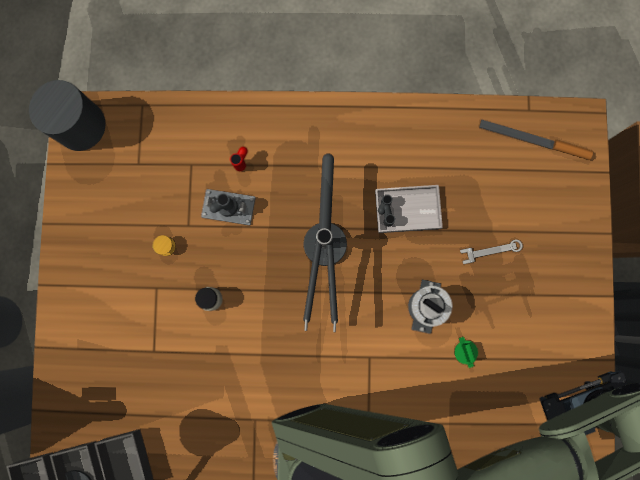

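View pics/wrist0.png

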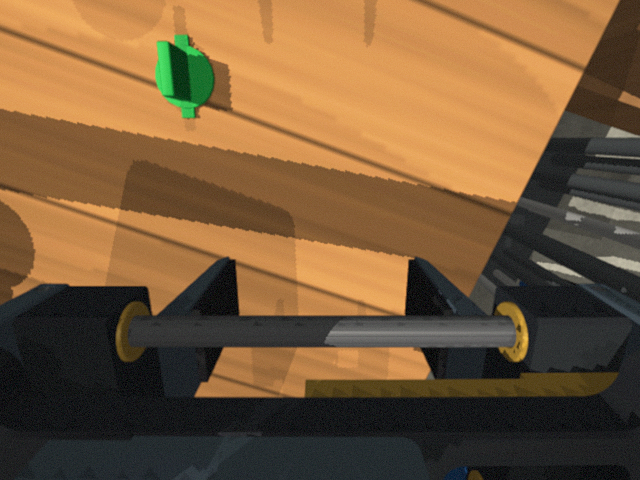

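```bash
cat > h.py <<'E'
import numpy as np, cv2
from plant import env
from scipy.spatial.transform import Rotation as Ro
def dist(c): return np.array([c["k1"],0,0,0,0])
def proj(X,c):
    X=np.atleast_2d(X).astype(float); Y=X@np.array(c["R"]).T+np.array(c["t"])
    x=Y[:,:2]/Y[:,2:]; r2=(x**2).sum(1,keepdims=True); x=x*(1+c["k1"]*r2)
    K=np.array(c["camera_matrix"]); return x*[K[0,0],K[1,1]]+[K[0,2],K[1,2]]
def ray(p,c):
    K=np.array(c["camera_matrix"])
    u=cv2.undistortPoints(np.array(p,float).reshape(-1,1,2),K,dist(c)).reshape(-1,2)
    R=np.array(c["R"]); o=-R.T@np.array(c["t"]); d=np.c_[u,np.ones(len(u))]@R
    return o,d
def onz(p,z,c):
    o,d=ray(p,c); return o+d*((z-o[2])/d[:,2])[:,None]
E
python3 - <<'E'
from h import *
cams={n:env.get_calibration(n) for n in ["scene","top"]}
for n in cams: env.snapshot(n)
for n in cams:
  for q in ["canister","lid_grip","keeper","lug_center","tray","frame","jar","spool","wrench"]:
    for d in env.recognise(q,n)[:4]:
        if d["p"]<.25: continue
        e=d["extent"]; m=[(e[0]+e[2])/2,(e[1]+e[3])/2]
        print(n,q,round(d["p"],2),np.round(e,1).tolist(),np.round(onz(m,0.03,cams[n])[0],3))
im=env.snapshot("top"); cv2.imwrite("pics/topA.png",cv2.resize(im[160:260,180:280],(800,800))[:600]);cv2.imwrite("pics/topB.png",cv2.resize(im[170:370,365:525],(480,600),interpolation=cv2.INTER_CUBIC))
im=env.snapshot("scene"); cv2.imwrite("pics/scA.png",cv2.resize(im[310:430,370:530],(800,600),interpolation=cv2.INTER_CUBIC));cv2.imwrite("pics/scB.png",cv2.resize(im[160:340,100:340],(800,600),interpolation=cv2.INTER_CUBIC))
print(env.sense()["time_s"])
E
```

```text
scene canister 0.82 [218.6, 179.3, 260.6, 244.3] [ 0.373 -0.266  0.03 ]
scene lid_grip 0.98 [225.8, 175.1, 246.1, 203.9] [ 0.295 -0.317  0.03 ]
scene lid_grip 0.44 [211.4, 172.1, 228.7, 193.0] [ 0.283 -0.369  0.03 ]
scene keeper 0.73 [386.8, 336.8, 465.1, 395.0] [0.65  0.249 0.03 ]
scene keeper 0.29 [224.4, 178.1, 249.2, 206.4] [ 0.305 -0.309  0.03 ]
scene lug_center 0.96 [376.2, 385.7, 411.2, 421.9] [0.746 0.213 0.03 ]
scene lug_center 0.62 [416.4, 330.6, 451.6, 367.4] [0.607 0.255 0.03 ]
scene tray 0.6 [157.0, 270.1, 254.1, 330.0] [ 0.654 -0.202  0.03 ]
scene frame 0.59 [265.6, 187.1, 372.3, 333.8] [ 0.462 -0.029  0.03 ]
scene jar 0.63 [113.2, 236.2, 186.7, 252.2] [ 0.553 -0.404  0.03 ]
scene jar 0.58 [452.4, 256.4, 484.5, 295.5] [0.39  0.287 0.03 ]
scene spool 0.8 [501.1, 325.2, 529.6, 361.5] [0.54  0.402 0.03 ]
scene wrench 0.92 [115.6, 235.0, 186.2, 252.7] [ 0.551 -0.402  0.03 ]
top canister 0.94 [411.4, 282.0, 451.6, 334.2] [ 0.383 -0.272  0.03 ]
top canister 0.65 [202.6, 190.6, 257.0, 225.5] [0.625 0.238 0.03 ]
top lid_grip 0.97 [456.6, 337.8, 476.7, 371.2] [ 0.27 -0.36  0.03]
top lid_grip 0.67 [419.9, 291.0, 439.9, 321.5] [ 0.387 -0.268  0.03 ]
top keeper 0.64 [203.3, 189.8, 254.3, 227.2] [0.624 0.241 0.03 ]
top lug_center 0.75 [228.9, 150.5, 247.7, 168.0] [0.752 0.221 0.03 ]
top tray 0.83 [374.1, 182.7, 440.8, 232.3] [ 0.634 -0.211  0.03 ]
top frame 0.6 [304.5, 155.3, 347.1, 329.4] [ 0.542 -0.007  0.03 ]
top jar 0.66 [195.0, 287.4, 226.0, 310.4] [0.395 0.279 0.03 ]
top spool 0.81 [151.5, 234.9, 177.3, 254.3] [0.529 0.402 0.03 ]
top spool 0.57 [303.0, 152.9, 343.9, 331.7] [ 0.542 -0.001  0.03 ]
top spool 0.32 [202.5, 189.4, 258.1, 223.3] [0.63  0.237 0.03 ]
top wrench 0.8 [460.9, 237.2, 524.4, 264.2] [ 0.528 -0.426  0.03 ]
1.25
```

```bash
ls pics
```

```text
scA.png
scB.png
scene0.png
top0.png
topA.png
topB.png
wrist0.png
```

View pics/topA.png

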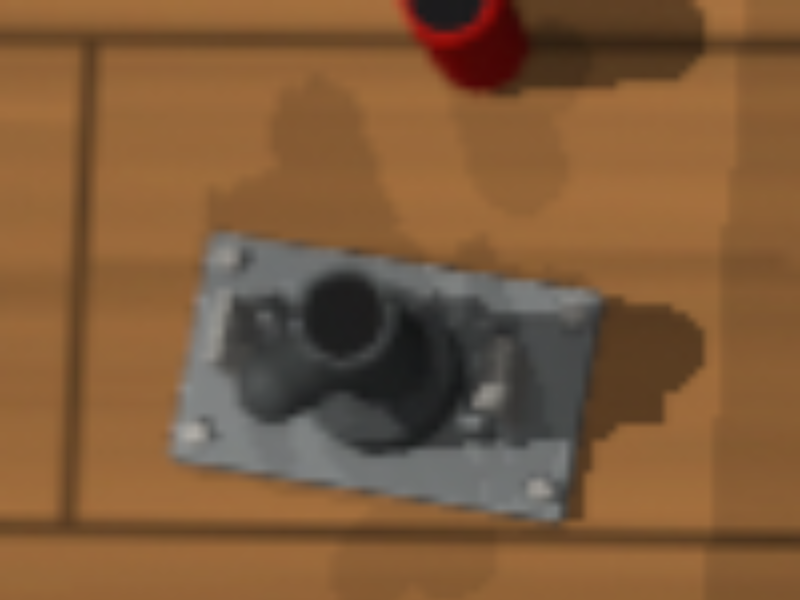

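View pics/topB.png

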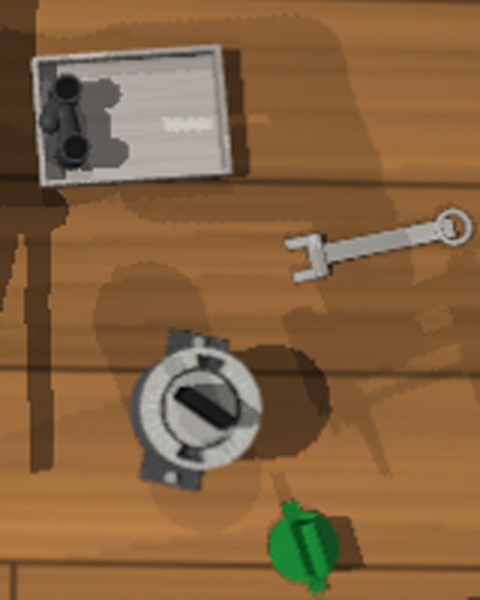

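View pics/scA.png

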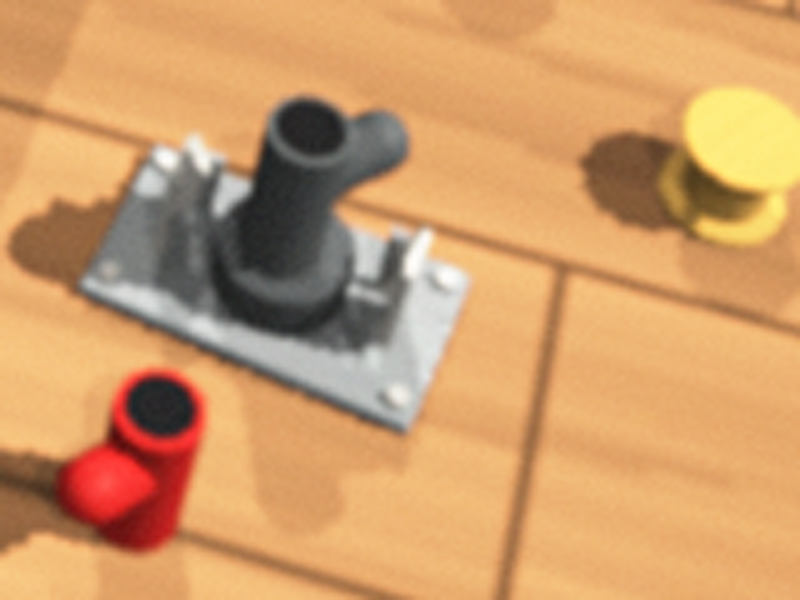

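View pics/scB.png

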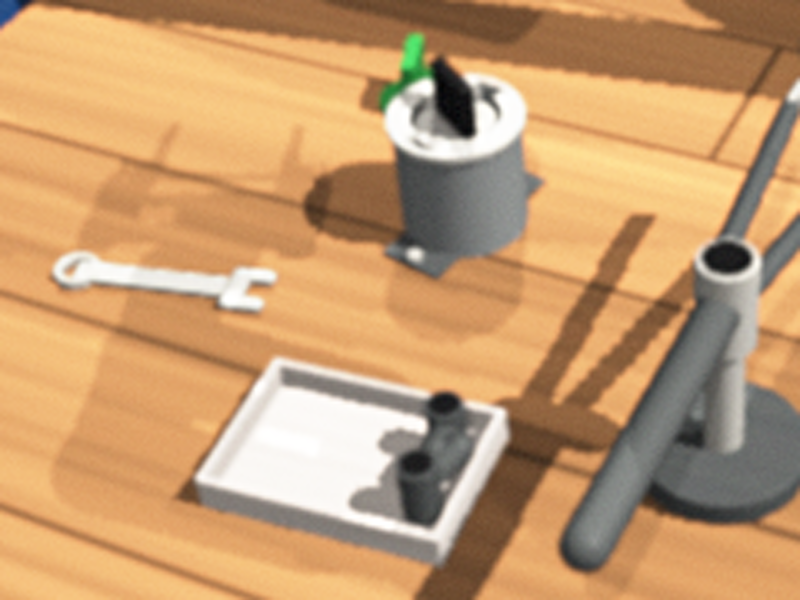

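Run:
```python
from h import *
c=env.get_calibration("top")
kp=onz([(206.5,189.1),(255.2,196.2),(251.2,225),(201.9,217.5)],.008,c)
print("keeper",kp.round(4),kp.mean(0).round(4)); a=(kp[1]+kp[2]-kp[0]-kp[3])/2; print(np.linalg.norm(a),np.degrees(np.arctan2(a[1],a[0])))
t=onz([(375.7,189.3),(439,185),(442.3,227.3),(379,232)],.025,c); print("tray",t.mean(0).round(4)); a=(t[0]+t[3]-t[1]-t[2])/2;print(np.linalg.norm(a),"tray y axis deg",np.degrees(np.arctan2(a[1],a[0])))
l=onz([(222.9,199.4)],.1,c)[0]; print("lug",l.round(4)); e=onz([(180+275/8,160+390/8)],.08,c)[0]; print("stub",e, np.degrees(np.arctan2(*(e-l)[[1,0]])))
r=onz([(431.7,305.7)],.094,c)[0]; s=onz([(435.3,290),(428.3,321)],.092,c); a=s[0]-s[1]; print("can",r.round(4),s.mean(0).round(4),np.degrees(np.arctan2(a[1],a[0])))
h=onz([(365+180/3,170+392/3),(365+240/3,170+425/3)],.13,c);a=h[0]-h[1]; print("lid bar",h.mean(0).round(4),np.degrees(np.arctan2(a[1],a[0])),np.linalg.norm(a))
s=env.sense(); Rm=Ro.from_rotvec(s["eef_rot"]).as_matrix(); print(Rm.round(3))
w=env.get_calibration("wrist"); R=np.array(w["R"]);o=-R.T@np.array(w["t"]); print("cam in tool",(Rm.T@(o-s["tool_pos"])).round(4),(R@Rm).round(3))
```

```text
keeper [[0.6778 0.3048 0.008 ]
 [0.6608 0.1774 0.008 ]
 [0.5858 0.1852 0.008 ]
 [0.6033 0.3135 0.008 ]] [0.6319 0.2452 0.008 ]
0.12902178441862405 -97.6723624271472
tray [ 0.6329 -0.2155  0.025 ]
0.16092642850761749 tray y axis deg 95.1613722554904
lug [0.6343 0.2438 0.1   ]
stub [0.61438745 0.26772427 0.08      ] 129.78064473365603
can [ 0.3875 -0.2622  0.094 ] [ 0.388  -0.2628  0.092 ] -12.529090097863039
lid bar [ 0.3859 -0.2642  0.13  ] 62.08791097258644 0.05277459365365909
[[ 0.942  0.334  0.   ]
 [ 0.334 -0.942 -0.   ]
 [ 0.     0.    -1.   ]]
cam in tool [ 0.0771  0.0012 -0.1703] [[ 0.001  1.     0.   ]
 [-0.961  0.001 -0.275]
 [-0.275  0.     0.961]]
```

Request:
drive_tool(rows=[[[4, -3, -1, 0, 0, 0, -1], [8, -6.5, -2, 0, 0, 0, -1], [12, -9.5, -3, 0, 0, 0, -1], [16, -13, -3.7, 0, 0, 0, -1], [20, -16, -3.7, 0, 0, 0, -1], [23, -18, -3.7, 0, 0, 0, -1], [24.7, -19.5, -3.7, 0, 0, 0, -1], [24.7, -19.5, -3.7, 0, 0, 0, -1]]])

```text
time_s: 2.05
tool_pos: [0.3609, -0.2734, 0.2512]
eef_rot: [-3.095, -0.54, -0.001]
wrist_force: [-1.0, 0.2, -0.1]
gripper_width: 0.0911
```

Run:
```python
from h import *
s=env.sense(); print(s["time_s"],s["tool_pos"],s["qd"].round(3))
w=env.get_calibration("wrist"); np.save("w1.npy",w,allow_pickle=True)
im=env.snapshot("wrist"); cv2.imwrite("pics/w1.png",im)
```

```text
2.05 [ 0.3608656  -0.27341527  0.25120686] [-0.059  0.012 -0.012 -0.04  -0.008 -0.033]
```

View pics/w1.png

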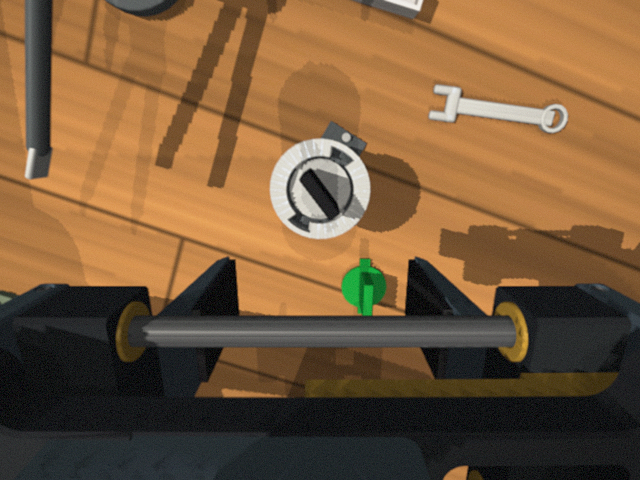

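Run:
```python
import cv2
im=cv2.imread("pics/w1.png"); cv2.imwrite("pics/w1z.png",cv2.resize(im[115:265,220:420],(800,600),interpolation=cv2.INTER_CUBIC))
```

```text
(no output)
```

View pics/w1z.png

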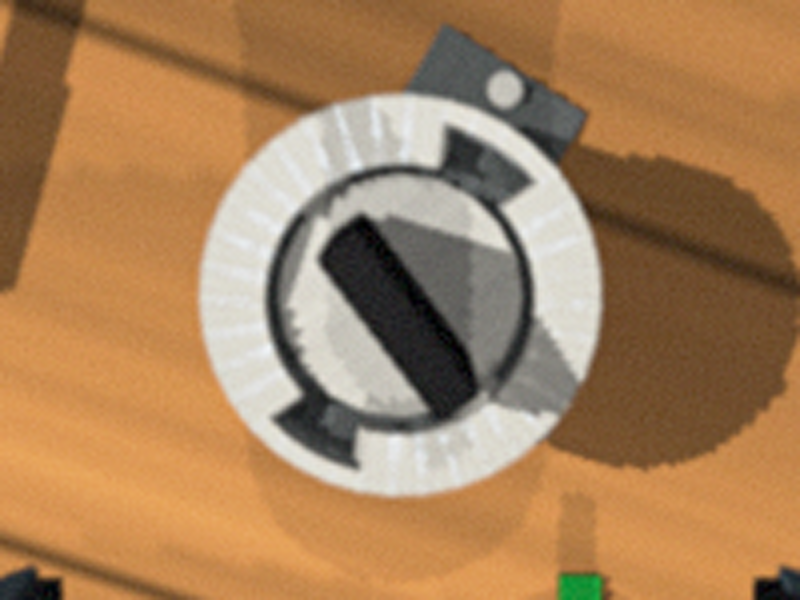

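Request:
drive_tool(rows=[[[3.3, -3, -2, 0, 0, -8, -1], [6.5, -6, -4, 0, 0, -16, -1], [9.8, -9, -5, 0, 0, -24, -1], [13, -12, -5, 0, 0, -32, -1], [16.3, -15, -5, 0, 0, -40, -1], [19.5, -17.8, -5, 0, 0, -48, -1], [22.8, -20.8, -5, 0, 0, -56, -1], [26, -23.8, -5, 0, 0, -64, -1]]])

```text
time_s: 2.9
tool_pos: [0.5258, 0.0368, 0.3009]
eef_rot: [2.335, 2.099, -0.001]
wrist_force: [0.4, -0.1, 0.1]
gripper_width: 0.0914
```

```bash
cat > mv.py <<'E'
import sys
from h import *
s=env.sense(); Rm=Ro.from_rotvec(s["eef_rot"]).as_matrix()
print("t",s["time_s"],"pos",s["tool_pos"].round(4),"yaw",np.degrees(np.arctan2(Rm[1,0],Rm[0,0])).round(2),"q",s["qpos"].round(2),"F",s["wrist_force"].round(1),"T",s["torque"].round(2),"w",round(float(s["gripper_width"]),4), "zax",Rm[:,2].round(3))
if len(sys.argv)>1:
    x,y,z,yaw=map(float,sys.argv[1:5]); y_=np.radians(yaw)
    Rt=np.array([[np.cos(y_),np.sin(y_),0],[np.sin(y_),-np.cos(y_),0],[0,0,-1]])
    d=Rm.T@(np.array([x,y,z])-s["tool_pos"])*100; r=Ro.from_matrix(Rm.T@Rt).as_rotvec(degrees=True)
    print("row",d.round(2),r.round(2),"len",np.linalg.norm(d).round(1))
E
python3 mv.py .634 .244 .25 130
```

```text
t 2.9 pos [0.5258 0.0368 0.3009] yaw 83.92 q [ 0.05  0.2   1.51 -0.    1.43  0.16] F [ 0.4 -0.1  0.1] T [-0.04 -0.09  0.01] w 0.0914 zax [ 0.    -0.002 -1.   ]
row [21.76  8.56  5.05] [ -0.     0.11 -46.08] len 23.9
```

Request:
drive_tool(rows=[[[4, 1.5, 0.5, 0, 0, -8, -1], [8, 3, 1.5, 0, 0, -16, -1], [12, 4.6, 2.5, 0, 0, -24, -1], [16, 6.2, 3.5, 0, 0, -32, -1], [19.5, 7.6, 4.5, 0, 0, -40, -1], [21.76, 8.56, 5, 0, 0, -46, -1], [21.76, 8.56, 5, 0, 0, -46, -1]]])

```text
time_s: 3.6
tool_pos: [0.6355, 0.2448, 0.2478]
eef_rot: [-1.327, -2.847, 0.005]
wrist_force: [-0.2, -0.8, -0.0]
gripper_width: 0.0916
```

Run:
```python
from h import *
s=env.sense(); print(s["time_s"],s["tool_pos"],s["qd"].round(3))
w=env.get_calibration("wrist"); np.save("w2.npy",w,allow_pickle=True)
im=env.snapshot("wrist"); cv2.imwrite("pics/w2.png",im)
for q in ["keeper","lug_center"]:
  for d in env.recognise(q,"wrist")[:3]: print(q,d["p"],np.round(d["extent"]))
```

```text
3.6 [0.63554972 0.2447679  0.24778275] [-0.034 -0.051  0.039 -0.031  0.027  0.056]
keeper 0.96 [264. 140. 382. 257.]
keeper 0.28 [342. 168. 363. 187.]
lug_center 0.76 [305. 178. 336. 237.]
lug_center 0.7 [363. 260. 399. 313.]
```

View pics/w2.png

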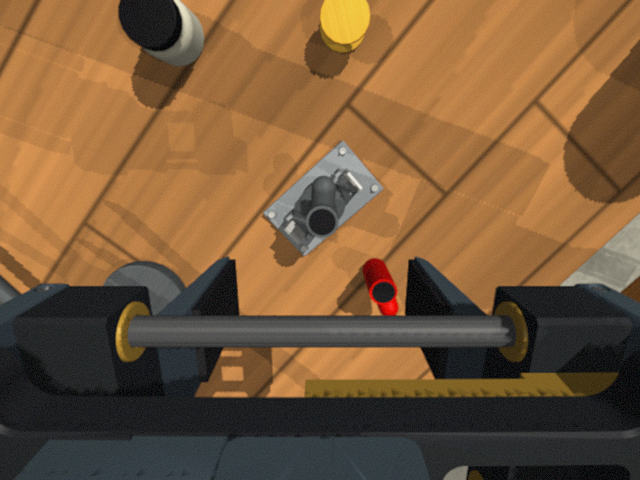

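Run:
```python
from h import *
w=np.load("w2.npy",allow_pickle=True).item()
im=cv2.imread("pics/w2.png"); 
z=cv2.resize(im[130:280,230:430],(800,600),interpolation=cv2.INTER_CUBIC)
def P(X): return [tuple(np.round((p-[230,130]+.5)*4-.5).astype(int)) for p in proj(X,w)]
k=np.array([.6319,.2452,0]); a=np.radians(-97.7); ex=np.array([np.cos(a),np.sin(a),0]); ey=np.array([-ex[1],ex[0],0])
cs=[k+sx*.065*ex+sy*.038*ey+[0,0,.008] for sx,sy in((1,1),(1,-1),(-1,-1),(-1,1))]
cv2.polylines(z,[np.array(P(cs))],True,(0,255,0),1)
th=np.linspace(0,2*np.pi,40)
c=[np.array([.6343+.016*np.cos(t),.2438+.016*np.sin(t),.1]) for t in th]
cv2.polylines(z,[np.array(P(c))],True,(0,0,255),1)
cv2.imwrite("pics/w2z.png",z)
```

```text
(no output)
```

View pics/w2z.png

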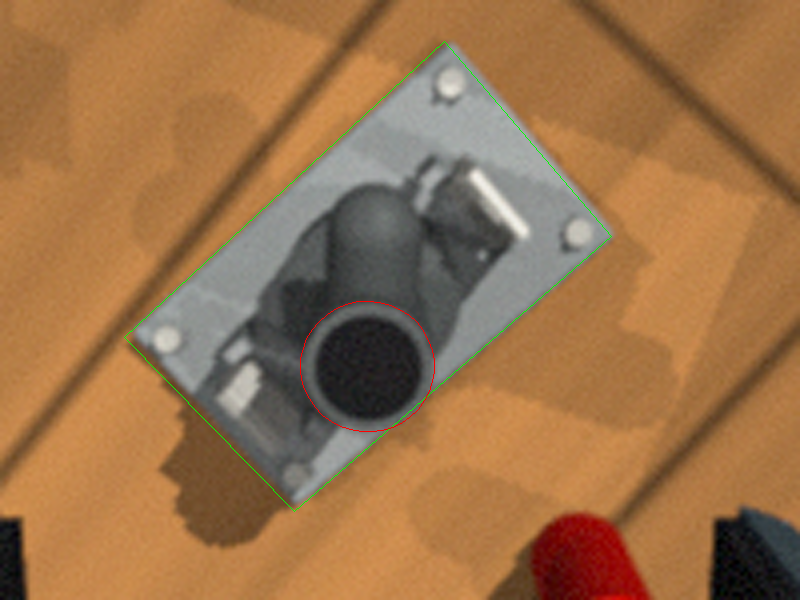

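```bash
python3 mv.py .634 .244 .066 130.5
```

```text
t 3.75 pos [0.6344 0.2421 0.2505] yaw 129.76 q [ 0.35  0.47  1.23 -0.    1.44 -0.34] F [-0.2  0.1  1.2] T [-0.   -0.08 -0.02] w 0.0911 zax [ 0.    -0.003 -1.   ]
row [ 0.21  0.12 18.45] [-0.09  0.13 -0.74] len 18.5
```

Request:
drive_tool(rows=[[[0.1, 0.1, 4, 0, 0, -0.7, -1], [0.2, 0.1, 8, 0, 0, -0.7, -1], [0.2, 0.1, 12, 0, 0, -0.7, -1], [0.2, 0.1, 15.5, 0, 0, -0.7, -1], [0.2, 0.1, 17.5, 0, 0, -0.7, -1], [0.2, 0.1, 18.45, 0, 0, -0.7, -1], [0.2, 0.1, 18.45, 0, 0, -0.7, -1], [0.2, 0.1, 18.45, 0, 0, -0.7, -1]]])

```text
time_s: 4.55
tool_pos: [0.635, 0.2434, 0.0679]
eef_rot: [1.316, 2.849, -0.001]
wrist_force: [0.2, -0.1, 0.1]
gripper_width: 0.0913
```

```bash
python3 mv.py .634 .244 .066 130.5; python3 -c "
from h import *
cv2.imwrite('pics/w3.png',env.snapshot('wrist'))"
```

```text
t 4.55 pos [0.635  0.2434 0.0679] yaw 130.4 q [ 0.35  0.59  1.5  -0.    1.05 -0.35] F [ 0.2 -0.1  0.1] T [ 0.03 -0.15  0.01] w 0.0913 zax [ 0.003 -0.002 -1.   ]
row [ 0.11 -0.03  0.19] [ 0.06  0.19 -0.1 ] len 0.2
```

View pics/w3.png

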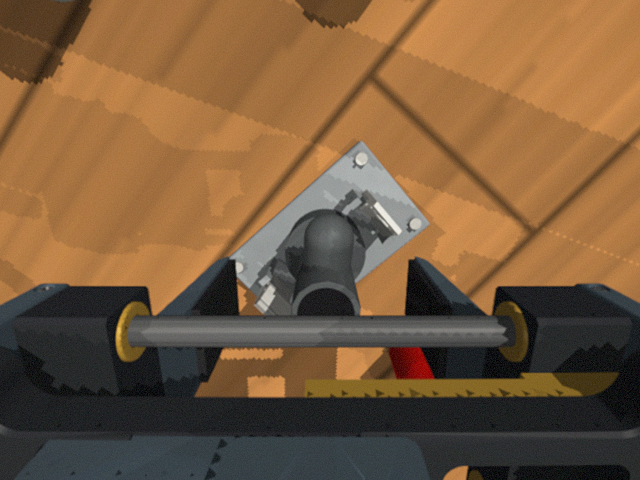

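Request:
drive_tool(rows=[[[0, 0, 0.2, 0, 0, 0, 0.2], [0, 0, 0.2, 0, 0, 0, 1], [0, 0, 0.2, 0, 0, 0, 1], [0, 0, 0.2, 0, 0, 0, 1], [0, 0, 0.2, 0, 0, 0, 1], [0, 0, 0.2, 0, 0, 0, 1]]], grip_force=30)

```text
time_s: 5.2
tool_pos: [0.6352, 0.2437, 0.0661]
eef_rot: [1.316, 2.848, 0.0]
wrist_force: [-0.4, 0.2, -0.5]
gripper_width: 0.0458
```

```bash
python3 mv.py .634 .244 .33 130
```

```text
t 5.2 pos [0.6352 0.2437 0.0661] yaw 130.42 q [ 0.35  0.59  1.5  -0.    1.05 -0.35] F [-0.4  0.2 -0.5] T [ 0.01 -0.14 -0.03] w 0.0458 zax [ 0.004 -0.002 -1.   ]
row [ 0.000e+00 -2.000e-02 -2.639e+01] [0.1  0.21 0.42] len 26.4
```

Still closing (45.8 mm); wait, then lift.

Request:
drive_tool(rows=[[[0, 0, 0, 0, 0, 0, 1], [0, 0, 0, 0, 0, 0, 1], [0, 0, 0, 0, 0, 0, 1], [0, 0, 0, 0, 0, 0, 1], [0, 0, -0.5, 0, 0, 0, 1], [0, 0, -2, 0, 0, 0, 1], [0, 0, -5, 0, 0, 0, 1], [0, 0, -9, 0, 0, 0, 1]]])

```text
time_s: 6.0
tool_pos: [0.6336, 0.2434, 0.156]
eef_rot: [1.317, 2.851, -0.005]
wrist_force: [-0.0, 0.1, -1.8]
gripper_width: 0.0315
```

```bash
python3 mv.py .634 .244 .33 130
```

```text
t 6.0 pos [0.6336 0.2434 0.156 ] yaw 130.42 q [ 0.35  0.52  1.39 -0.    1.23 -0.35] F [-0.   0.1 -1.8] T [ 0.03 -0.16  0.02] w 0.0315 zax [-0.    -0.003 -1.   ]
row [-1.00e-02  3.00e-02 -1.74e+01] [-0.14  0.12  0.42] len 17.4
```

Request:
drive_tool(rows=[[[-0.8, -0.65, -4, 0, 0, -7, 1], [-2.3, -1.9, -8, 0, 0, -14, 1], [-4.6, -3.9, -11, 0, 0, -21, 1], [-7.6, -6.5, -12.5, 0, 0, -28, 1], [-11, -9.4, -13.5, 0, 0, -35, 1], [-14.5, -12.3, -13.5, 0, 0, -42, 1], [-17.9, -15.2, -13.5, 0, 0, -49, 1], [-21.3, -18.1, -13.5, 0, 0, -55, 1]]])

```text
time_s: 6.8
tool_pos: [0.6334, -0.0374, 0.2934]
eef_rot: [-0.156, 3.137, -0.005]
wrist_force: [-0.0, 0.3, -1.4]
gripper_width: 0.032
```

```bash
python3 mv.py .635 -.243 .15 185
```

```text
t 6.8 pos [ 0.6334 -0.0374  0.2934] yaw -174.31 q [-0.08  0.38  1.27 -0.    1.49 -1.75] F [-0.   0.3 -1.4] T [ 0.11 -0.13  0.01] w 0.032 zax [ 0.001 -0.003 -1.   ]
row [  1.89 -20.42  14.41] [-0.19  0.03  0.69] len 25.1
```

Request:
drive_tool(rows=[[[0.5, -4.5, 0, 0, 0, 0.7, 1], [1, -9, 2, 0, 0, 0.7, 1], [1.5, -13.5, 5, 0, 0, 0.7, 1], [1.9, -17.5, 9, 0, 0, 0.7, 1], [1.9, -20, 13, 0, 0, 0.7, 1], [1.9, -20.4, 14.4, 0, 0, 0.7, 1], [1.9, -20.4, 14.4, 0, 0, 0.7, 1], [1.9, -20.4, 14.4, 0, 0, 0.7, 1]]])

```text
time_s: 7.6
tool_pos: [0.6353, -0.2426, 0.1513]
eef_rot: [-0.136, 3.137, -0.005]
wrist_force: [-0.1, 1.3, -0.7]
gripper_width: 0.0317
```

```bash
python3 mv.py .635 -.243 .042 185; python3 -c "
from h import *
cv2.imwrite('pics/w4.png',env.snapshot('wrist'))"
```

```text
t 7.6 pos [ 0.6353 -0.2426  0.1513] yaw -175.02 q [-0.38  0.52  1.4  -0.    1.22 -2.04] F [-0.1  1.3 -0.7] T [ 0.09 -0.15  0.01] w 0.0317 zax [ 0.002 -0.003 -1.   ]
row [ 0.05  0.   10.93] [-0.19  0.09 -0.02] len 10.9
```

View pics/w4.png

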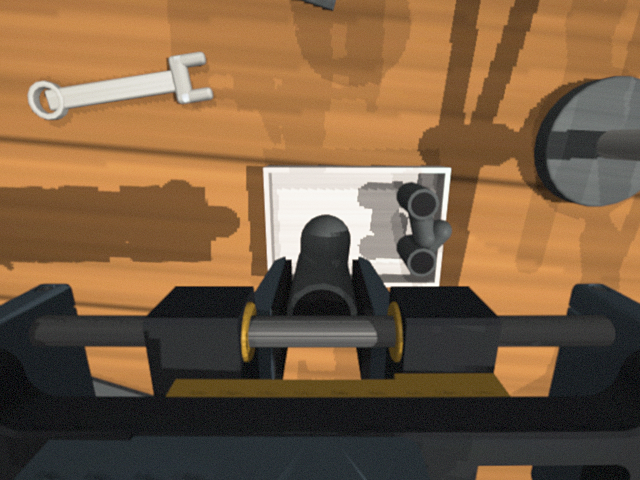

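Request:
drive_tool(rows=[[[0, 0, 3.5, 0, 0, 0, 1], [0, 0, 7, 0, 0, 0, 1], [0, 0, 9.5, 0, 0, 0, 1], [0, 0, 10.6, 0, 0, 0, 1], [0, 0, 10.9, 0, 0, 0, 1], [0, 0, 11.1, 0, 0, 0, 1], [0, 0, 11.2, 0, 0, 0, 1]]])

```text
time_s: 8.35
tool_pos: [0.6377, -0.2432, 0.0424]
eef_rot: [-0.138, 3.131, -0.009]
wrist_force: [-0.1, 0.1, -2.5]
gripper_width: 0.0312
```

```bash
python3 mv.py .635 -.243 .040 185
```

```text
t 8.35 pos [ 0.6377 -0.2432  0.0424] yaw -174.96 q [-0.38  0.62  1.52 -0.    0.99 -2.04] F [-0.1  0.1 -2.5] T [ 0.06 -0.16 -0.03] w 0.0312 zax [ 0.007 -0.005 -1.   ]
row [0.27 0.04 0.24] [-0.35  0.4   0.04] len 0.4
```

Request:
drive_tool(rows=[[[0, 0, 0.1, 0, 0, 0, 1], [0, 0, 0.2, 0, 0, 0, 1], [0, 0, 0.3, 0, 0, 0, 1], [0, 0, 0.3, 0, 0, 0, 1]]])

```text
time_s: 8.75
tool_pos: [0.6381, -0.2434, 0.0401]
eef_rot: [-0.138, 3.13, -0.01]
wrist_force: [-0.2, -0.9, 0.2]
gripper_width: 0.0315
```

```bash
python3 mv.py .635 -.243 .040 185
```

```text
t 8.75 pos [ 0.6381 -0.2434  0.0401] yaw -174.96 q [-0.38  0.62  1.53 -0.    0.99 -2.04] F [-0.2 -0.9  0.2] T [ 0.15 -0.08 -0.01] w 0.0315 zax [ 0.009 -0.006 -1.   ]
row [0.31 0.06 0.01] [-0.38  0.46  0.03] len 0.3
```

Request:
drive_tool(rows=[[[0, 0, 0, 0, 0, 0, -0.1], [0, 0, 0, 0, 0, 0, -0.1], [0, 0, 0, 0, 0, 0, -0.1], [0, 0, 0, 0, 0, 0, -0.1], [0, 0, -1, 0, 0, 0, -0.1], [0, 0, -4, 0, 0, 0, -0.1], [0, 0, -8, 0, 0, 0, -0.1], [0, 0, -12.5, 0, 0, 0, -0.1]]])

```text
time_s: 9.55
tool_pos: [0.6364, -0.2424, 0.1661]
eef_rot: [-0.138, 3.132, -0.008]
wrist_force: [1.3, -0.2, 0.4]
gripper_width: 0.0504
```

```bash
python3 mv.py .375 -.265 .24 60; python3 -c "
from h import *
cv2.imwrite('pics/w5.png',env.snapshot('wrist'));cv2.imwrite('pics/top5.png',env.snapshot('top'))"
```

```text
t 9.55 pos [ 0.6364 -0.2424  0.1661] yaw -174.97 q [-0.38  0.51  1.38 -0.    1.24 -2.04] F [ 1.3 -0.2  0.4] T [ 0.07 -0.14 -0.04] w 0.0504 zax [ 0.007 -0.005 -1.   ]
row [26.19 -0.   -7.56] [  0.2    0.56 125.03] len 27.3
```

View pics/w5.png

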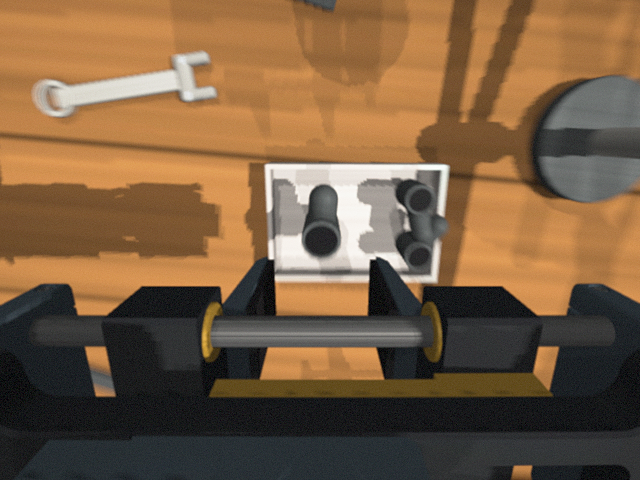

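Request:
drive_tool(rows=[[[2, 0, -1.5, 0, 0, 8, -0.1], [5, 0, -3, 0, 0, 16, -0.1], [8, 0, -3.4, 0, 0, 24, -0.1], [11, 0, -3.4, 0, 0, 32, -0.1], [14, 0, -3.4, 0, 0, 40, -0.1], [17, 0, -3.4, 0, 0, 48, -0.1], [20, 0, -3.4, 0, 0, 56, -0.1], [23, 0, -3.4, 0, 0, 64, -0.1]]])

```text
time_s: 10.45
tool_pos: [0.4095, -0.2638, 0.203]
eef_rot: [1.541, 2.708, 0.002]
wrist_force: [-0.5, -0.2, 0.3]
gripper_width: 0.05
```

```bash
python3 mv.py .387 -.264 .20 62
```

```text
t 10.45 pos [ 0.4095 -0.2638  0.203 ] yaw 120.71 q [-0.6   0.18  1.79  0.    1.15 -1.14] F [-0.5 -0.2  0.3] T [-0.02 -0.11 -0.  ] w 0.05 zax [ 0.023 -0.012 -1.   ]
row [ 1.14 -1.95  0.25] [ 1.34  0.73 58.72] len 2.3
```

Request:
drive_tool(rows=[[[0.2, -0.3, 0.2, 0.2, 0.1, 8.5, -0.1], [0.4, -0.6, 0.2, 0.4, 0.2, 17, -0.1], [0.6, -0.9, 0.2, 0.6, 0.3, 25.5, -0.1], [0.8, -1.3, 0.2, 0.8, 0.4, 34, -0.1], [1, -1.6, 0.2, 1, 0.5, 42.5, -0.1], [1.14, -1.95, 0.25, 1.2, 0.6, 51, -0.1], [1.14, -1.95, 0.25, 1.34, 0.73, 58.7, -0.1], [1.14, -1.95, 0.25, 1.34, 0.73, 58.7, -0.1]]])

```text
time_s: 11.25
tool_pos: [0.3869, -0.264, 0.2001]
eef_rot: [2.692, 1.618, 0.0]
wrist_force: [-0.3, 0.3, 0.8]
gripper_width: 0.05
```

```bash
python3 - <<'E'
from h import *
env.snapshot("top") # settle
w=env.get_calibration("wrist"); np.save("w6.npy",w,allow_pickle=True)
im=env.snapshot("wrist"); cv2.imwrite("pics/w6.png",im)
cv2.imwrite("pics/w6z.png",cv2.resize(im[100:280,200:440],(800,600),interpolation=cv2.INTER_CUBIC))
E
python3 mv.py .387 -.264 .2 62
```

```text
t 11.35 pos [ 0.387  -0.264   0.2001] yaw 62.18 q [-0.62  0.16  1.82 -0.    1.16 -0.14] F [-0.6 -0.2 -0.2] T [-0.01 -0.08  0.01] w 0.0502 zax [ 0. -0. -1.]
row [-0.    0.    0.01] [0.02 0.01 0.18] len 0.0
```

View pics/w6.png

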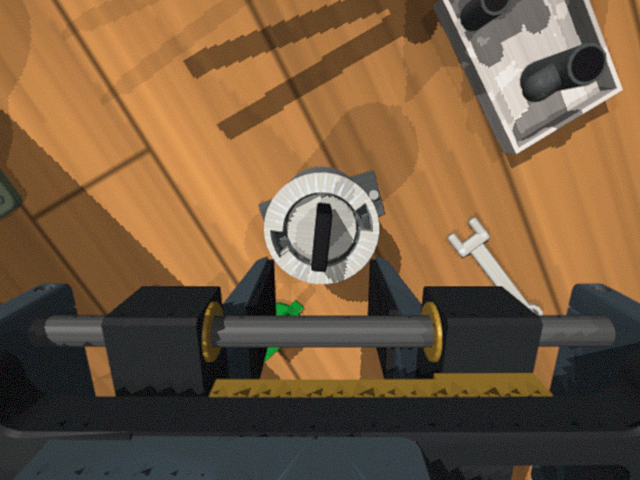

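View pics/w6z.png

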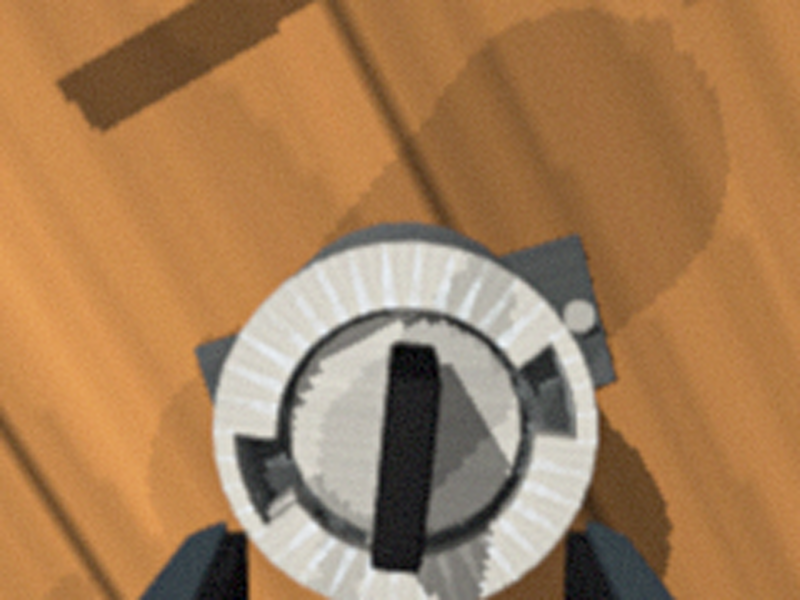

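```bash
cat > fitbar.py <<'E'
from h import *
from scipy.optimize import minimize
def fitbar(im,w,x0,zt=.13,roi=45,thr=45):
    p0=proj([[x0[0],x0[1],zt-.01]],w)[0]
    m=(im.max(2)<thr).astype(np.uint8)
    g=np.zeros_like(m); cv2.circle(g,tuple(int(v) for v in p0),roi,1,-1); m&=g
    n,l,st,ce=cv2.connectedComponentsWithStats(m); k=1+np.argmax(st[1:,4]); m=(l==k).astype(np.uint8)
    S=8
    y0,x00=int(p0[1])-60,int(p0[0])-60
    M=cv2.resize(m[y0:y0+120,x00:x00+120]*255,(120*S,120*S),interpolation=cv2.INTER_LINEAR)>127
    def hull(v):
        a=np.radians(v[2]*10);ex=np.array([np.cos(a),np.sin(a)]);ey=np.array([-ex[1],ex[0]])
        X=[np.r_[np.array(v[:2])/100+sx*.023*ex+sy*.006*ey,z] for sx in(1,-1) for sy in(1,-1) for z in(zt,zt-.044)]
        q=(proj(X,w)-[x00,y0]+.5)*S-.5
        return cv2.convexHull(np.round(q).astype(np.int32))
    def cost(v):
        r=np.zeros(M.shape,np.uint8); cv2.fillConvexPoly(r,hull(v),1); r=r>0
        return (r^M).sum()/S/S
    best=min((minimize(cost,[x0[0]*100,x0[1]*100,(x0[2]+d)/10],method="Nelder-Mead",options=dict(initial_simplex=None,xatol=.01,fatol=.1)) for d in(-6,0,6)),key=lambda r:r.fun)
    v=best.x
    # simplex small start refine
    return v[0]/100,v[1]/100,v[2]*10,best.fun,m.sum()
if __name__=="__main__":
    w=np.load("w6.npy",allow_pickle=True).item(); im=cv2.imread("pics/w6.png")
    print(np.round(fitbar(im,w,(.387,-.264,59)),4))
    # rim ellipse: bright low-saturation
    hsv=cv2.cvtColor(im,cv2.COLOR_BGR2HSV); m=((hsv[...,1]<45)&(hsv[...,2]>130)).astype(np.uint8); g=np.zeros_like(m); cv2.circle(g,(320,228),75,1,-1); m&=g
    cs,_=cv2.findContours(m,cv2.RETR_EXTERNAL,cv2.CHAIN_APPROX_NONE); c=max(cs,key=len); e=cv2.fitEllipse(cv2.convexHull(c)); print(e)
    X=onz([e[0]],.094,w)[0]; print("rim centre",X.round(4))
E
python3 fitbar.py
```

```text
[ 3.885000e-01 -2.619000e-01  5.788030e+01  2.546406e+02  1.047000e+03]
((322.6924743652344, 226.6715545654297), (110.94285583496094, 119.89915466308594), 69.91043090820312)
rim centre [ 0.3907 -0.2601  0.094 ]
```

Run:
```python
from h import *
w=np.load("w6.npy",allow_pickle=True).item(); im=cv2.imread("pics/w6.png")
z=cv2.resize(im[150:300,220:420],(800,600),interpolation=cv2.INTER_CUBIC)
P=lambda X:np.round((proj(X,w)-[220,150]+.5)*4-.5).astype(np.int32)
th=np.linspace(0,2*np.pi,80)
for (cx,cy),col in (((.3875,-.2622),(0,255,0)),((.3907,-.2601),(255,0,255))):
    for r,zz in((.048,.094),(.0325,.094)):
        cv2.polylines(z,[P([[cx+r*np.cos(t),cy+r*np.sin(t),zz] for t in th])],True,col,1)
a=np.radians(58);ex=np.array([np.cos(a),np.sin(a)]);ey=np.array([-ex[1],ex[0]])
for zz,c in((.13,(0,255,255)),(.086,(255,255,0))):
    cv2.polylines(z,[P([np.r_[np.array([.3885,-.2619])+sx*.023*ex+sy*.006*ey,zz] for sx,sy in((1,1),(1,-1),(-1,-1),(-1,1))])],True,c,1)
cv2.imwrite("pics/w6o.png",z)
```

```text
(no output)
```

View pics/w6o.png

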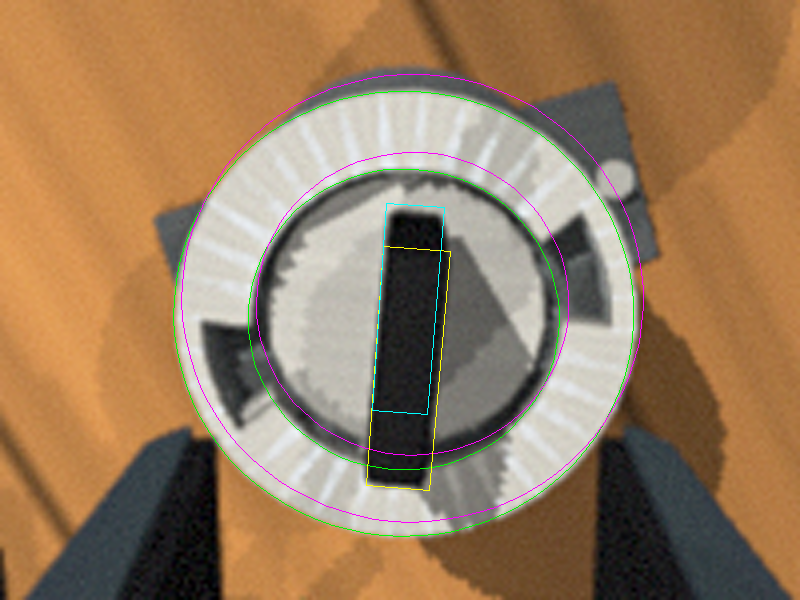

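```bash
python3 mv.py .3878 -.2617 .101 58.4
```

```text
t 11.35 pos [ 0.387  -0.264   0.2001] yaw 62.18 q [-0.62  0.16  1.82 -0.    1.16 -0.14] F [-0.6 -0.2 -0.2] T [-0.01 -0.08  0.01] w 0.0502 zax [ 0. -0. -1.]
row [ 0.24 -0.04  9.91] [0.02 0.01 3.78] len 9.9
```

Request:
drive_tool(rows=[[[0.24, -0.04, 3, 0, 0, 3.8, -0.1], [0.24, -0.04, 6.5, 0, 0, 3.8, -0.1], [0.24, -0.04, 9, 0, 0, 3.8, -0.1], [0.24, -0.04, 9.9, 0, 0, 3.8, -0.1], [0.24, -0.04, 9.9, 0, 0, 3.8, -0.1], [0.24, -0.04, 9.9, 0, 0, 3.8, -0.1]]])

```text
time_s: 11.95
tool_pos: [0.3886, -0.2622, 0.1021]
eef_rot: [2.74, 1.532, 0.001]
wrist_force: [0.3, -0.8, -0.3]
gripper_width: 0.0503
```

```bash
python3 mv.py .3878 -.2617 .101 58.4;python3 -c "
from h import *
cv2.imwrite('pics/w7.png',env.snapshot('wrist'))"
```

```text
t 11.95 pos [ 0.3886 -0.2622  0.1021] yaw 58.42 q [-0.62  0.26  1.97 -0.    0.91 -0.07] F [ 0.3 -0.8 -0.3] T [-0.07 -0.04  0.02] w 0.0503 zax [ 0.002 -0.001 -1.   ]
row [ 0.   -0.09  0.11] [0.13 0.01 0.02] len 0.1
```

View pics/w7.png

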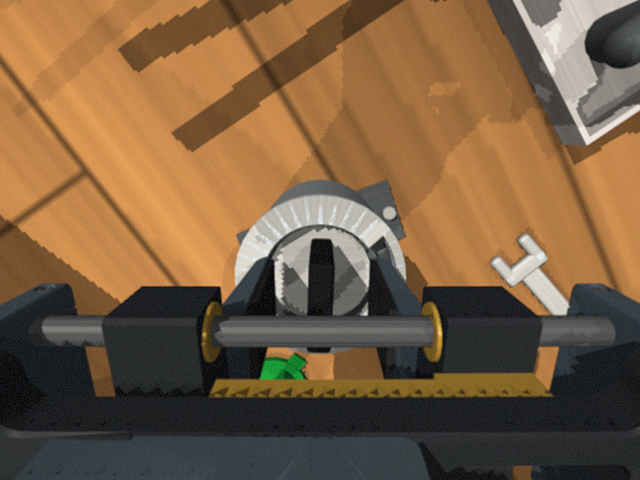

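Request:
drive_tool(rows=[[[0, 0, 0, 0, 0, 0, 1], [0, 0, 0, 0, 0, 0, 1], [0, 0, 0, 0, 0, 0, 1], [0, 0, 0, 0, 0, 0, 1], [0, 0, 0, 0, 0, 0, 1], [0, 0, 0, 0, 0, 0, 1], [0, 0, 0, 0, 0, 0, 1]]], grip_force=30)

```text
time_s: 12.7
tool_pos: [0.3886, -0.2623, 0.1025]
eef_rot: [2.74, 1.532, 0.002]
wrist_force: [0.3, -0.3, 2.8]
gripper_width: 0.0118
```

Request:
drive_tool(rows=[[[0, 0, 0, 0, 0, -3, 1], [0, 0, 0, 0, 0, -6, 1], [0, 0, 0, 0, 0, -9, 1], [0, 0, 0, 0, 0, -9, 1]]])

```text
time_s: 13.1
tool_pos: [0.3887, -0.2622, 0.1025]
eef_rot: [2.611, 1.742, 0.002]
wrist_force: [0.8, 0.0, 0.5]
gripper_width: 0.0117
```

```bash
python3 mv.py .3878 -.2617 .101 58.4
```

```text
t 13.1 pos [ 0.3887 -0.2622  0.1025] yaw 67.41 q [-0.62  0.26  1.97  0.    0.91 -0.22] F [0.8 0.  0.5] T [ 0.08 -0.04 -0.05] w 0.0117 zax [ 0.002 -0.002 -1.   ]
row [ 0.01 -0.1   0.15] [0.16 0.02 9.01] len 0.2
```

Request:
drive_tool(rows=[[[0, 0, 0, 0, 0, -6, 1], [0, 0, 0, 0, 0, -12, 1], [0, 0, 0, 0, 0, -18, 1], [0, 0, 0, 0, 0, -24, 1], [0, 0, 0, 0, 0, -30, 1], [0, 0, 0, 0, 0, -36, 1], [0, 0, 0, 0, 0, -42, 1], [0, 0, 0, 0, 0, -48, 1]]])

```text
time_s: 13.9
tool_pos: [0.3891, -0.2622, 0.1025]
eef_rot: [1.673, 2.655, 0.001]
wrist_force: [0.1, 1.2, 0.8]
gripper_width: 0.0115
```

```bash
python3 mv.py .3878 -.2617 .101 58.4;python3 -c "
from h import *
im=env.snapshot('wrist')
cv2.imwrite('pics/w8.png',cv2.resize(im[150:360,180:460],(800,600)))"
```

```text
t 13.9 pos [ 0.3891 -0.2622  0.1025] yaw 115.56 q [-0.62  0.26  1.97  0.    0.91 -1.06] F [0.1 1.2 0.8] T [ 0.23 -0.21 -0.03] w 0.0115 zax [ 0.003 -0.002 -1.   ]
row [ 0.1  -0.09  0.15] [ 0.19  0.08 57.16] len 0.2
```

View pics/w8.png

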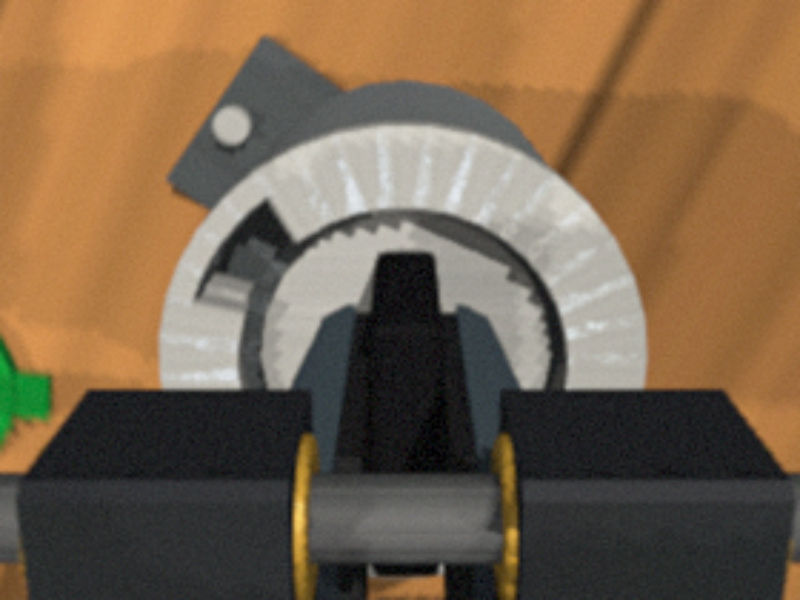

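Request:
drive_tool(rows=[[[0, 0, 0, 0, 0, -6, 1], [0, 0, 0, 0, 0, -12, 1], [0, 0, 0, 0, 0, -18, 1], [0, 0, 0, 0, 0, -24, 1], [0, 0, 0, 0, 0, -30, 1], [0, 0, 0, 0, 0, -36, 1], [0, 0, 0, 0, 0, -42, 1], [0, 0, 0, 0, 0, -47, 1]]])

```text
time_s: 14.75
tool_pos: [0.3891, -0.262, 0.1025]
eef_rot: [0.47, 3.103, -0.001]
wrist_force: [-0.6, 1.6, 1.3]
gripper_width: 0.0119
```

Request:
drive_tool(rows=[[[0, 0, 0, 0, 0, -2, 1], [0, 0, 0, 0, 0, -4, 1], [0, 0, 0, 0, 0, -5, 1]]])

```text
time_s: 15.05
tool_pos: [0.3891, -0.2618, 0.1025]
eef_rot: [0.337, 3.12, -0.0]
wrist_force: [0.6, 1.2, 1.6]
gripper_width: 0.0117
```

```bash
python3 mv.py .3878 -.2617 .101 58.4;python3 -c "
from h import *
im=env.snapshot('wrist')
cv2.imwrite('pics/w9.png',cv2.resize(im[150:360,180:460],(800,600)))"
```

```text
t 15.05 pos [ 0.3891 -0.2618  0.1025] yaw 167.66 q [-0.62  0.26  1.97  0.    0.91 -1.97] F [0.6 1.2 1.6] T [ 0.39 -0.11 -0.09] w 0.0117 zax [ 0.003 -0.001 -1.   ]
row [ 0.13 -0.02  0.15] [  0.18   0.12 109.26] len 0.2
```

View pics/w9.png

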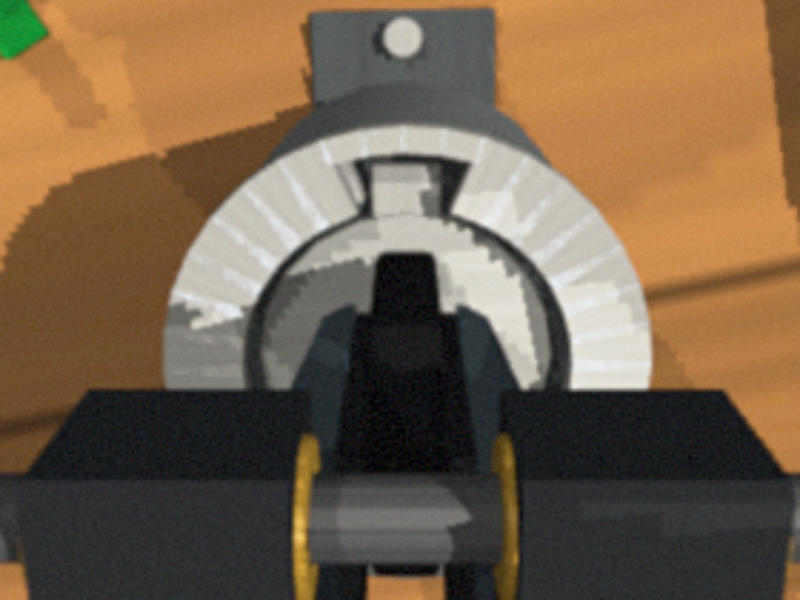

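Request:
drive_tool(rows=[[[0, 0, -0.5, 0, 0, 0, 1], [0, 0, -1, 0, 0, 0, 1], [0, 0, -1.6, 0, 0, 0, 1]]])

```text
time_s: 15.4
tool_pos: [0.389, -0.2619, 0.1188]
eef_rot: [0.337, 3.121, -0.001]
wrist_force: [0.1, 0.3, -1.6]
gripper_width: 0.0122
```

```bash
python3 mv.py .3878 -.2617 .30 82.3;python3 -c "
from h import *
im=env.snapshot('wrist')
cv2.imwrite('pics/w10.png',cv2.resize(im[150:360,180:460],(800,600)))"
```

```text
t 15.4 pos [ 0.389  -0.2619  0.1188] yaw 167.67 q [-0.62  0.24  1.94  0.    0.96 -1.97] F [ 0.1  0.3 -1.6] T [ 0.09 -0.14  0.01] w 0.0122 zax [ 0.003 -0.001 -1.   ]
row [ 7.000e-02 -1.000e-02 -1.812e+01] [ 0.11  0.15 85.37] len 18.1
```

View pics/w10.png

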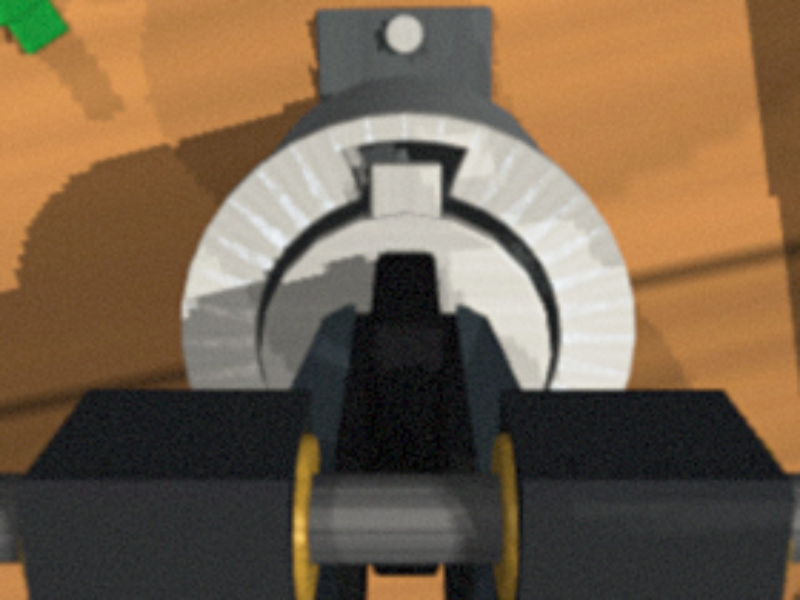

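Request:
drive_tool(rows=[[[0, 0, -4, 0, 0, 0, 1], [-0.2, 1, -8.5, 0, 0, 8, 1], [-0.9, 4, -12, 0, 0, 16, 1], [-1.8, 8, -15, 0, 0, 24, 1], [-2.9, 12.5, -17, 0, 0, 32, 1], [-4, 17, -18, 0, 0, 40, 1], [-5.1, 21.5, -18, 0, 0, 48, 1], [-6.2, 26, -18, 0, 0, 56, 1]]])

```text
time_s: 16.25
tool_pos: [0.499, -0.0338, 0.3009]
eef_rot: [1.719, 2.621, 0.002]
wrist_force: [-0.0, 0.3, -1.9]
gripper_width: 0.012
```

```bash
python3 mv.py .632 .245 .20 82.3
```

```text
t 16.25 pos [ 0.499  -0.0338  0.3009] yaw 113.46 q [-0.09  0.15  1.57 -0.    1.41 -0.5 ] F [-0.   0.3 -1.9] T [ 0.01 -0.15 -0.02] w 0.012 zax [ 0.007 -0.003 -1.   ]
row [20.34 23.25 10.1 ] [ 0.37  0.21 31.16] len 32.5
```

Request:
drive_tool(rows=[[[2.6, 3, 0, 0.1, 0, 5, 1], [5.4, 6.2, 0, 0.1, 0, 10, 1], [8.2, 9.4, 0, 0.1, 0.1, 15, 1], [11, 12.6, 0, 0.2, 0.1, 20, 1], [13.8, 15.8, 2, 0.2, 0.1, 25, 1], [16.6, 19, 5, 0.3, 0.2, 30, 1], [19.2, 22, 8, 0.4, 0.2, 31.2, 1], [20.3, 23.2, 10, 0.4, 0.2, 31.2, 1]]])

```text
time_s: 17.05
tool_pos: [0.632, 0.2474, 0.198]
eef_rot: [-2.364, -2.067, 0.003]
wrist_force: [-0.3, -1.2, -1.3]
gripper_width: 0.0117
```

Request:
drive_tool(rows=[[[0, 0, 0, 0, 0, 0, 1]]])

```text
time_s: 17.15
tool_pos: [0.6308, 0.249, 0.1936]
eef_rot: [-2.359, -2.068, 0.013]
wrist_force: [0.4, -0.2, -1.8]
gripper_width: 0.0118
```

```bash
python3 mv.py .632 .245 .20 82.3;python3 - <<'E'
from h import *
cv2.imwrite('pics/top11.png',env.snapshot('top'))
w=env.get_calibration("wrist"); np.save("w11.npy",w,allow_pickle=True)
im=env.snapshot('wrist');cv2.imwrite('pics/w11.png',im)
E
python3 mv.py .632 .245 .20 82.3
```

```text
t 17.15 pos [0.6308 0.249  0.1936] yaw 82.47 q [0.36 0.5  1.33 0.   1.32 0.49] F [ 0.4 -0.2 -1.8] T [-0.05 -0.11  0.  ] w 0.0118 zax [-0.009 -0.002 -1.   ]
row [-0.38  0.17 -0.64] [-0.5   0.21  0.17] len 0.8
t 17.25 pos [0.6316 0.2474 0.1974] yaw 82.38 q [0.36 0.5  1.32 0.   1.33 0.49] F [-0.   0.1 -0.6] T [ 0.04 -0.12 -0.01] w 0.012 zax [-0.004 -0.001 -1.   ]
row [-0.23  0.07 -0.26] [-0.23  0.11  0.08] len 0.4
```

View pics/w11.png

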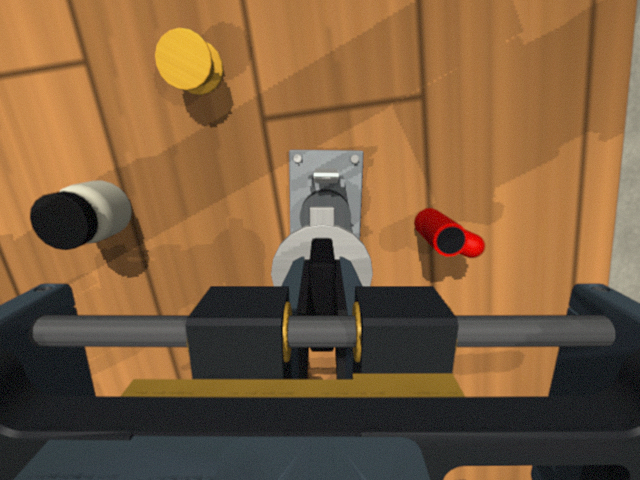

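```bash
cat > ov.py <<'E'
from h import *
# cam in tool frame (constant)
Rct=np.array([[0.001,1,0],[-.961,.001,-.275],[-.275,0,.961]])
oc=np.array([.0771,.0012,-.1703])
def toolcam(w):
    # refined: keep as computed at start
    return dict(camera_matrix=w["camera_matrix"],k1=w["k1"],R=Rct,t=-Rct@oc)
E
python3 - <<'E'
from ov import *
w=np.load("w11.npy",allow_pickle=True).item(); im=cv2.imread("pics/w11.png")
x0,y0,S=250,140,5
z=cv2.resize(im[y0:y0+120,x0:x0+150],(750,600),interpolation=cv2.INTER_CUBIC)
P=lambda X,c:np.round((proj(X,c)-[x0,y0]+.5)*S-.5).astype(np.int32)
tc=toolcam(w); th=np.linspace(0,2*np.pi,90)
for dx,col in((0,(0,0,255)),(.002,(255,0,0))):
    cv2.polylines(z,[P([[dx+.03*np.cos(t),.03*np.sin(t),.0165] for t in th],tc)],True,col,1)
    cv2.polylines(z,[P([[dx+a,b,.0175] for a,b in((.03,.007),(.0395,.007),(.0395,-.007),(.03,-.007))],tc)],True,col,1)
k=np.array([.6319,.2452,0]); a=np.radians(-97.7); ex=np.array([np.cos(a),np.sin(a),0]); ey=np.array([-ex[1],ex[0],0])
cs=[k+sx*.065*ex+sy*.038*ey+[0,0,.008] for sx,sy in((1,1),(1,-1),(-1,-1),(-1,1))]
cv2.polylines(z,[P(cs,w)],True,(0,255,0),1)
cv2.polylines(z,[P([k+.026*np.cos(t)*ex+.026*np.sin(t)*ey+[0,0,.03] for t in th],w)],True,(0,255,255),1)
cv2.polylines(z,[P([k-.043*ex+s*.011*ey+[0,0,.054] for s in(1,-1)],w)],True,(0,255,0),1)
cv2.imwrite("pics/w11o.png",z)
E
```

```text
(no output)
```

View pics/w11o.png

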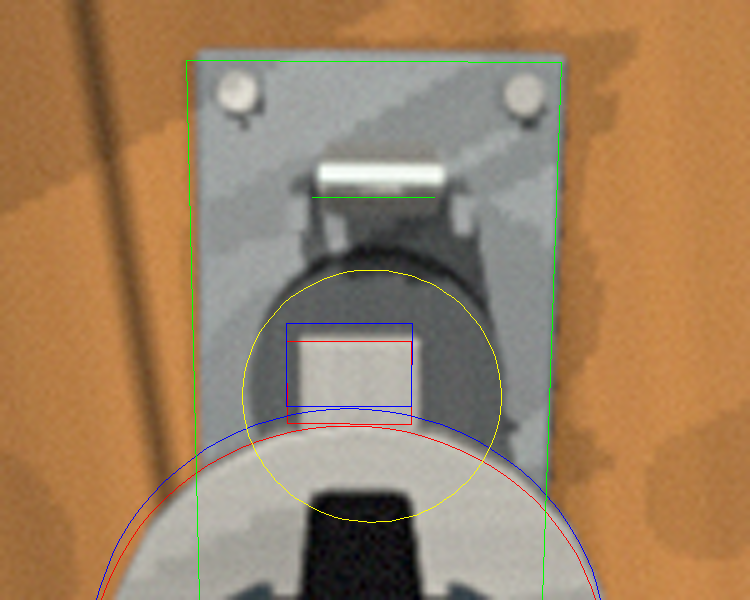

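```bash
python3 mv.py .632 .246 .09 82.3
```

```text
t 17.25 pos [0.6316 0.2474 0.1974] yaw 82.38 q [0.36 0.5  1.32 0.   1.33 0.49] F [-0.   0.1 -0.6] T [ 0.04 -0.12 -0.01] w 0.012 zax [-0.004 -0.001 -1.   ]
row [-0.11  0.1  10.74] [-0.23  0.11  0.08] len 10.7
```

Request:
drive_tool(rows=[[[-0.1, 0.1, 3, -0.2, 0.1, 0.1, 1], [-0.1, 0.1, 6, -0.2, 0.1, 0.1, 1], [-0.1, 0.1, 8.5, -0.2, 0.1, 0.1, 1], [-0.1, 0.1, 10.2, -0.2, 0.1, 0.1, 1], [-0.1, 0.1, 10.7, -0.2, 0.1, 0.1, 1], [-0.1, 0.1, 10.7, -0.2, 0.1, 0.1, 1], [-0.1, 0.1, 10.7, -0.2, 0.1, 0.1, 1]]])

```text
time_s: 17.95
tool_pos: [0.6332, 0.2459, 0.0927]
eef_rot: [2.366, 2.065, 0.005]
wrist_force: [1.0, -0.5, -0.6]
gripper_width: 0.0116
```

```bash
python3 mv.py .632 .246 .09 82.3;python3 - <<'E'
from ov import *
a=env.snapshot('top'); b=env.snapshot('scene')
s=env.sense(); np.save("s12.npy",s,allow_pickle=True)
w=env.get_calibration("wrist"); np.save("w12.npy",w,allow_pickle=True)
im=env.snapshot('wrist');cv2.imwrite('pics/w12.png',im);cv2.imwrite('pics/top12.png',a);cv2.imwrite('pics/sc12.png',b)
print(s["tool_pos"])
x0,y0,S=250,140,5
z=cv2.resize(im[y0:y0+120,x0:x0+150],(750,600),interpolation=cv2.INTER_CUBIC)
P=lambda X,c:np.round((proj(X,c)-[x0,y0]+.5)*S-.5).astype(np.int32)
tc=toolcam(w)
k=np.array([.6319,.2452,0]); a=np.radians(-97.7); ex=np.array([np.cos(a),np.sin(a),0]); ey=np.array([-ex[1],ex[0],0])
cs=[k+sx*.065*ex+sy*.038*ey+[0,0,.008] for sx,sy in((1,1),(1,-1),(-1,-1),(-1,1))]
cv2.polylines(z,[P(cs,w)],True,(0,255,0),1)
cv2.polylines(z,[P([[a,b,.0175] for a,b in((.03,.007),(.0395,.007),(.0395,-.007),(.03,-.007))],tc)],True,(0,0,255),1)
cv2.imwrite("pics/w12o.png",z)
E
```

```text
t 17.95 pos [0.6332 0.2459 0.0927] yaw 82.24 q [0.35 0.57 1.47 0.   1.1  0.49] F [ 1.  -0.5 -0.6] T [ 0.   -0.07  0.08] w 0.0116 zax [ 0.003  0.001 -1.   ]
row [-0.01 -0.12  0.27] [ 0.16 -0.08 -0.06] len 0.3
[0.63302204 0.24618377 0.09235309]
```

View pics/w12o.png

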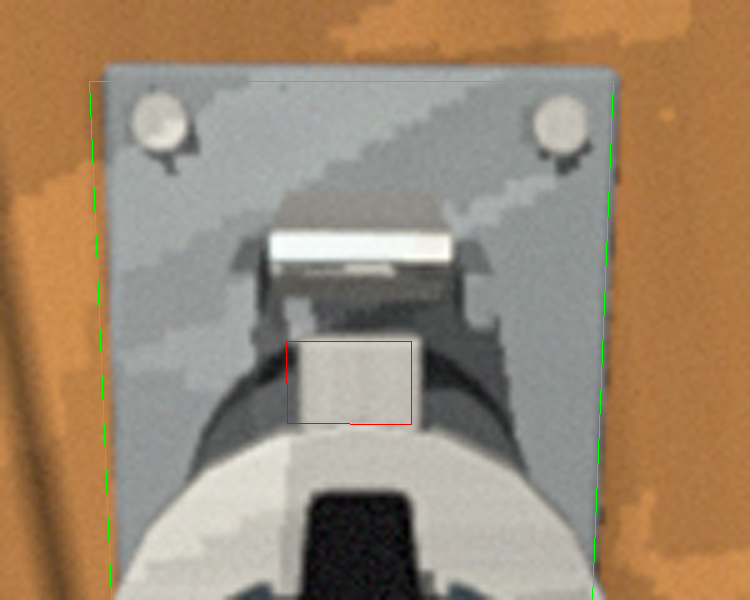

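Run:
```python
from ov import *
w=np.load("w12.npy",allow_pickle=True).item(); tc=toolcam(w)
f=lambda c,r,z: onz([(250+(c+.5)/5-.5,140+(r+.5)/5-.5)],z,tc)[0].round(4)
print("lug tip top",f(360,334,.0175),f(300,334,.0175),f(421,334,.0175))
print("disc top edge",f(355,428,.0165))
print("hook in/out",f(361,262,.0384),f(361,232,.0384), f(269,247,.0384),f(453,247,.0384))
print("plate far edge",f(361,65,.0844),f(105,66,.0844),f(618,70,.0844))
print("bolts",f(160,122,.0824),f(560,124,.0824))
R=np.array(w["R"]); s=np.load("s12.npy",allow_pickle=True).item(); Rm=Ro.from_rotvec(s["eef_rot"]).as_matrix(); o=-R.T@np.array(w["t"]); print(Rm.T@(o-s["tool_pos"]),(R@Rm).round(4))
top=cv2.imread("pics/top12.png"); cv2.imwrite("pics/top12z.png",cv2.resize(top[160:250,170:290],(800,600),interpolation=cv2.INTER_CUBIC))
sc=cv2.imread("pics/sc12.png"); cv2.imwrite("pics/sc12z.png",cv2.resize(sc[280:430,350:550],(800,600),interpolation=cv2.INTER_CUBIC))
```

```text
lug tip top [0.0402 0.0013 0.0175] [ 0.0402 -0.0054  0.0175] [0.0402 0.0081 0.0175]
disc top edge [0.0297 0.0007 0.0165]
hook in/out [0.0451 0.0014 0.0384] [0.0487 0.0014 0.0384] [ 0.0469 -0.0098  0.0384] [0.0469 0.0126 0.0384]
plate far edge [0.0666 0.0014 0.0844] [ 0.0664 -0.0357  0.0844] [0.066  0.0386 0.0844]
bolts [ 0.0586 -0.0277  0.0824] [0.0584 0.0302 0.0824]
[ 0.07624914  0.00023713 -0.17027077] [[ 1.300e-03  1.000e+00  1.100e-03]
 [-9.616e-01  1.600e-03 -2.744e-01]
 [-2.744e-01 -7.000e-04  9.616e-01]]
```

View pics/sc12z.png

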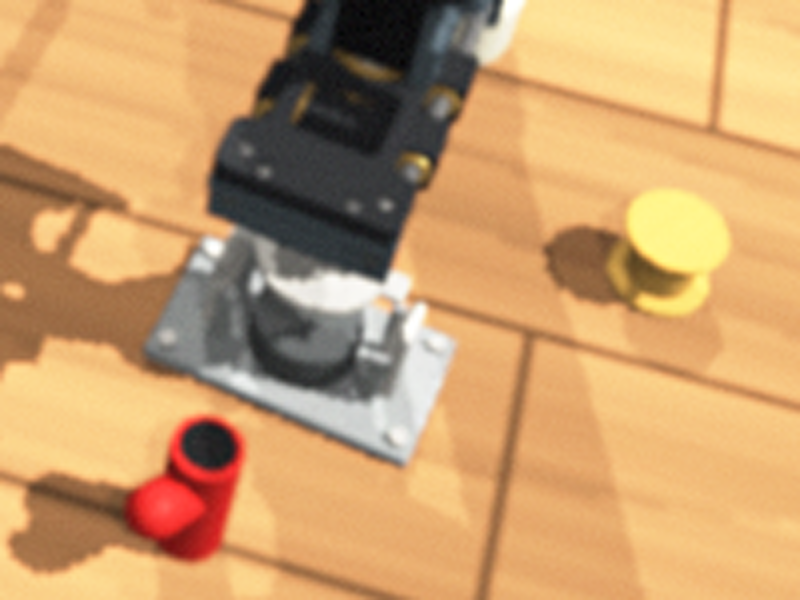

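View pics/top12z.png

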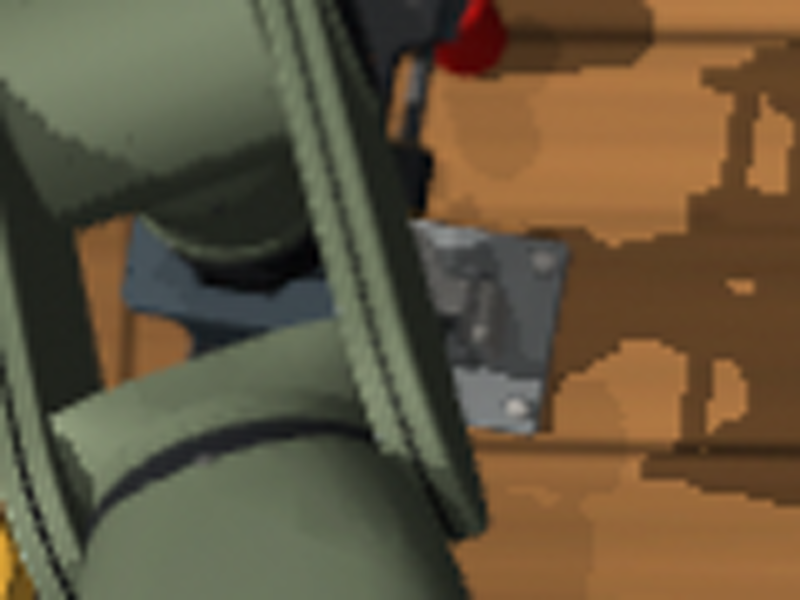

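Request:
drive_tool(rows=[[[0.08, 0, 0.4, 0, 0, 0, 1], [0.08, 0, 1, 0, 0, 0, 1], [0.08, 0, 1.6, 0, 0, 0, 1], [0.08, 0, 2.1, 0, 0, 0, 1], [0.08, 0, 2.1, 0, 0, 0, 1]]], grip_force=55)

```text
time_s: 18.6
tool_pos: [0.6326, 0.2473, 0.0699]
eef_rot: [-2.366, -2.066, -0.002]
wrist_force: [-0.0, 2.0, -1.5]
gripper_width: 0.0117
```

```bash
python3 mv.py .632 .246 .0525 82.3;python3 - <<'E'
from ov import *
s=env.sense()
im=env.snapshot('wrist')
cv2.imwrite('pics/w13.png',cv2.resize(im[140:260,250:400],(750,600),interpolation=cv2.INTER_CUBIC))
E
```

```text
t 18.6 pos [0.6326 0.2473 0.0699] yaw 82.26 q [0.36 0.59 1.5  0.   1.06 0.49] F [-0.   2.  -1.5] T [ 0.3  -0.11 -0.04] w 0.0117 zax [ 0.001  0.001 -1.   ]
row [-0.14 -0.04  1.74] [ 0.03 -0.06 -0.04] len 1.7
```

View pics/w13.png

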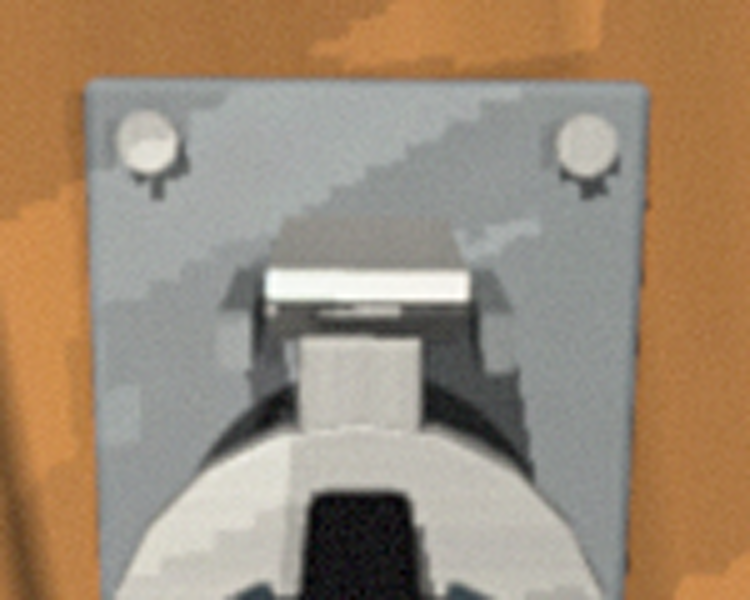

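```bash
python3 - <<'E'
from ov import *
w=np.load("w12.npy",allow_pickle=True).item(); tc=toolcam(w)
f=lambda c,r,z: onz([(250+(c+.5)/5-.5,140+(r+.5)/5-.5)],z,tc)[0].round(4)
print("plate far edge",f(367,80,.0619),f(87,82,.0619),f(649,86,.0619))
print("lug",f(360.5,337,.0175),"hook",f(264,285,.0159),f(471,285,.0159),f(367,300,.0159))
E
python3 mv.py
```

```text
plate far edge [0.0656 0.0022 0.0619] [ 0.0653 -0.0349  0.0619] [0.0649 0.0395 0.0619]
lug [0.0399 0.0013 0.0175] hook [ 0.046  -0.0092  0.0159] [0.046  0.0134 0.0159] [0.0443 0.002  0.0159]
t 18.65 pos [0.6328 0.2473 0.0704] yaw 82.27 q [0.36 0.59 1.5  0.   1.06 0.49] F [-0.2  0.  -0.5] T [ 0.13 -0.09 -0.  ] w 0.0118 zax [ 0.001  0.001 -1.   ]
```

Request:
drive_tool(rows=[[[0, 0.08, 0.2, 0, 0, 0, 1], [0, 0.08, 0.5, 0, 0, 0, 1], [0, 0.08, 0.8, 0, 0, 0, 1], [0, 0.08, 1.1, 0, 0, 0, 1], [0, 0.08, 1.4, 0, 0, 0, 1]]])

```text
time_s: 19.15
tool_pos: [0.635, 0.2474, 0.058]
eef_rot: [2.365, 2.065, 0.008]
wrist_force: [-0.0, 0.7, 3.3]
gripper_width: 0.0117
```

```bash
python3 mv.py .6328 .2473 .0525 82.3
```

```text
t 19.15 pos [0.635  0.2474 0.058 ] yaw 82.27 q [0.35 0.6  1.51 0.   1.03 0.49] F [-0.   0.7  3.3] T [ 0.02 -0.25 -0.03] w 0.0117 zax [ 0.005  0.002 -1.   ]
row [-0.05 -0.22  0.55] [ 0.27 -0.15 -0.03] len 0.6
```

Request:
drive_tool(rows=[[[0, -0.1, 0.2, 0, 0, 0, 1], [0, -0.1, 0.4, 0, 0, 0, 1], [0, -0.1, 0.55, 0, 0, 0, 1], [0, -0.1, 0.65, 0, 0, 0, 1], [0, -0.1, 0.65, 0, 0, 0, 1]]])

```text
time_s: 19.65
tool_pos: [0.6334, 0.2472, 0.0525]
eef_rot: [2.365, 2.066, 0.006]
wrist_force: [-2.4, -1.2, 7.8]
gripper_width: 0.012
```

```bash
python3 mv.py .6328 .2473 .0525 82.3
```

```text
t 19.65 pos [0.6334 0.2472 0.0525] yaw 82.28 q [ 0.36  0.6   1.52 -0.    1.02  0.49] F [-2.4 -1.2  7.8] T [-0.31  0.57  0.02] w 0.012 zax [ 0.004  0.001 -1.   ]
row [ 0.   -0.06 -0.  ] [ 0.21 -0.1  -0.03] len 0.1
```

Run:
```python
from ov import *
im=env.snapshot('wrist')
cv2.imwrite('pics/w14.png',cv2.resize(im[140:260,250:400],(750,600),interpolation=cv2.INTER_CUBIC))
```

```text
(no output)
```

View pics/w14.png

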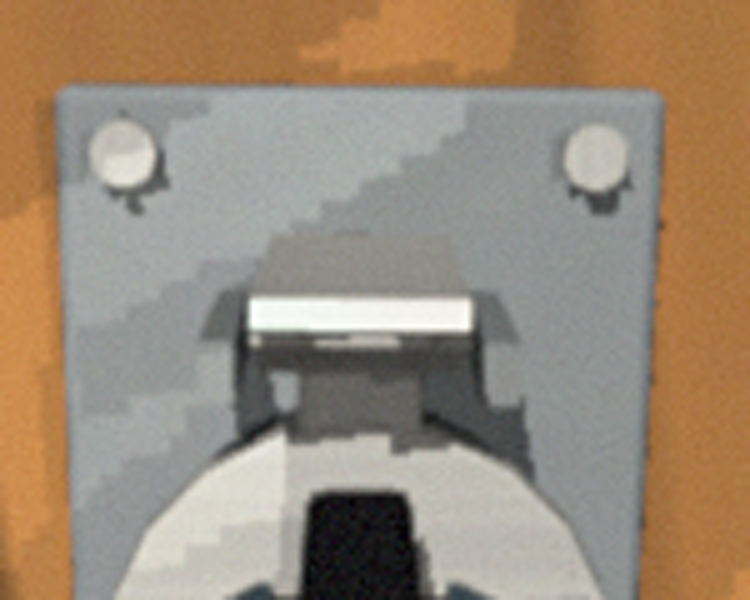

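Request:
drive_tool(rows=[[[0, 0, 0.15, 0, 0, 0, 1], [0, 0, 0.3, 0, 0, 0, 1], [0, 0, 0.45, 0, 0, 0, 1], [0, 0, 0.45, 0, 0, 0, 1]]])

```text
time_s: 20.1
tool_pos: [0.6334, 0.2473, 0.0524]
eef_rot: [2.364, 2.065, 0.008]
wrist_force: [-5.9, -2.1, 23.0]
gripper_width: 0.012
```

```bash
python3 mv.py .6328 .2473 .0525 82.3
```

```text
t 20.1 pos [0.6334 0.2473 0.0524] yaw 82.28 q [ 0.36  0.6   1.52 -0.    1.02  0.49] F [-5.9 -2.1 23. ] T [-0.61  1.35  0.01] w 0.012 zax [ 0.005  0.002 -1.   ]
row [-0.01 -0.06 -0.01] [ 0.28 -0.14 -0.02] len 0.1
```

Request:
drive_tool(rows=[[[0, 0, 0, 0, 0, 0, 1], [0, 0, -0.2, 0, 0, 0, 1], [0, 0, -0.4, 0, 0, 0, 1], [0, 0, -0.6, 0, 0, 0, 1], [0, 0, -0.6, 0, 0, 0, 1]]])

```text
time_s: 20.6
tool_pos: [0.6327, 0.247, 0.0557]
eef_rot: [2.365, 2.066, 0.004]
wrist_force: [2.8, 1.4, -14.3]
gripper_width: 0.0113
```

```bash
python3 mv.py .6328 .2473 .0525 82.3
```

```text
t 20.6 pos [0.6327 0.247  0.0557] yaw 82.28 q [ 0.36  0.6   1.51 -0.    1.02  0.49] F [  2.8   1.4 -14.3] T [ 0.21 -0.73  0.02] w 0.0113 zax [ 0.002  0.001 -1.   ]
row [0.03 0.   0.32] [ 0.13 -0.06 -0.02] len 0.3
```

Request:
drive_tool(rows=[[[0, 0, 0.15, 0, 0, 0, 1], [0, 0, 0.3, 0, 0, 0, 1], [0, 0, 0.3, 0, 0, 0, -0.1], [0, 0, 0.3, 0, 0, 0, -0.1], [0, 0, 0.3, 0, 0, 0, -0.1], [0, 0, 0.3, 0, 0, 0, -0.1], [0, 0, 0.3, 0, 0, 0, -0.1]]])

```text
time_s: 21.3
tool_pos: [0.6328, 0.2471, 0.053]
eef_rot: [2.365, 2.066, 0.004]
wrist_force: [-1.4, -0.9, 0.1]
gripper_width: 0.0483
```

```bash
python3 mv.py
```

```text
t 21.3 pos [0.6328 0.2471 0.053 ] yaw 82.28 q [ 0.36  0.6   1.52 -0.    1.02  0.49] F [-1.4 -0.9  0.1] T [ 0.04 -0.09  0.03] w 0.0483 zax [ 0.003  0.001 -1.   ]
```

Request:
drive_tool(rows=[[[0, 0, -1, 0, 0, 0, -0.1], [0, 0, -4, 0, 0, 0, -0.1], [0, 0, -8, 0, 0, 0, -0.1], [0, 0, -12, 0, 0, 0, -0.1], [-3, 0, -15, 0, 0, 0, -0.1], [-6, 0, -17, 0, 0, 0, -0.1], [-6, 0, -17, 0, 0, 0, -0.1]]])

```text
time_s: 22.0
tool_pos: [0.6257, 0.1849, 0.2282]
eef_rot: [2.364, 2.06, 0.014]
wrist_force: [1.3, 1.2, 0.6]
gripper_width: 0.0498
```

```bash
python3 mv.py
python3 - <<'E'
from h import *
for n in("wrist","top","scene"): cv2.imwrite(f"pics/{n}15.png",env.snapshot(n))
im=cv2.imread("pics/wrist15.png"); cv2.imwrite("pics/wrist15z.png",cv2.resize(im[90:270,220:460],(800,600),interpolation=cv2.INTER_CUBIC))
im=cv2.imread("pics/scene15.png"); cv2.imwrite("pics/scene15z.png",cv2.resize(im[280:430,350:550],(800,600),interpolation=cv2.INTER_CUBIC))
E
```

```text
t 22.0 pos [0.6257 0.1849 0.2282] yaw 82.12 q [ 0.27  0.43  1.36 -0.    1.34  0.41] F [1.3 1.2 0.6] T [-0.01 -0.09 -0.04] w 0.0498 zax [ 0.011  0.002 -1.   ]
```

View pics/wrist15z.png

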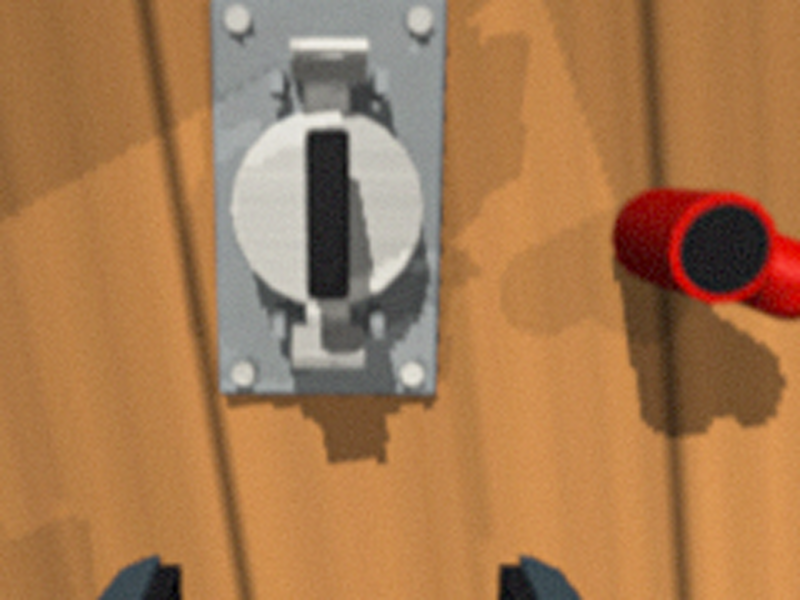

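View pics/scene15z.png

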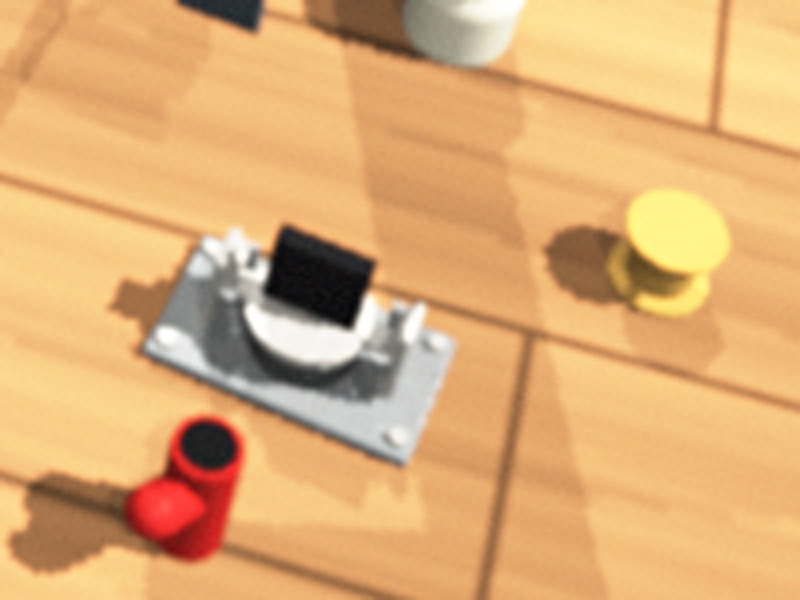

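View pics/top15.png

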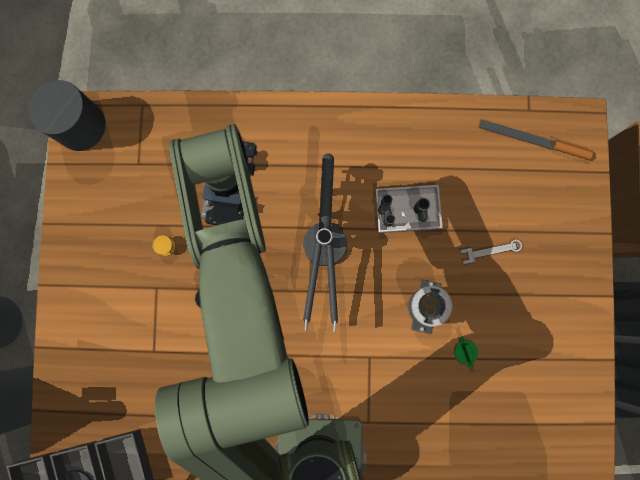

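View pics/scene15.png

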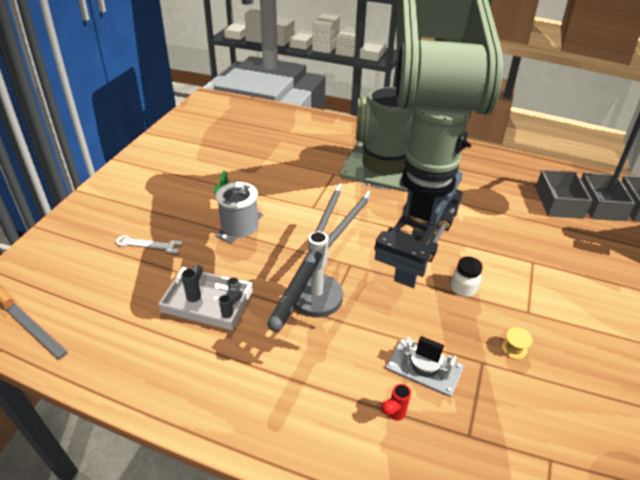

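Request:
drive_tool(rows=[[[0, 0, 0, 0, 0, 0, -0.1], [0, 0, 0, 0, 0, 0, -0.1]]])

```text
time_s: 22.35
tool_pos: [0.6236, 0.1885, 0.2215]
eef_rot: [-2.365, -2.067, -0.001]
wrist_force: [-0.6, -0.6, 0.2]
gripper_width: 0.0502
```

```bash
python3 -c "
from plant import env
print(env.sign_off()); print(env.sense()['time_s'])"
```

```text
the job is handed in; nothing more can be done
None
the job is handed in; nothing more can be done
```

The job is done and handed in at about 22 s, well inside the 72 s limit. I moved the dark frame lug to the tray first, where it stands upright. I then turned the lid about 109° anticlockwise to the slots, lifted it off and pushed it into the keeper.

**Last checks:**
- **Seating:** the lid went solid at seat height under 23 N. When tugged it came up only 3.2 mm (3 mm is its play) and held against 14 N.
- **Pictures:** they show both hooks over the lugs and the lug in the tray. The spool, wrench and frame look as at the start, and so does the jar, though the arm partly hid it from above. The gripper was empty and clear of everything.

**What disagreed:**
- **Start angle:** the lid started about 109° clockwise of the slots, not the stated 40–80°. The stop I could see in a slot confirmed the anticlockwise turn.
- **Cameras:** the top and wrist cameras differed by 1–2 mm on the keeper, so I used the wrist view to line up the final push.

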